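# Put the swapped motorbike parts back in their own trays

## Robot

A 6-joint arm with a two-finger parallel gripper is mounted at the origin on the work surface. World frame = base frame: x ahead of the robot, y to its left, z up, the work surface at z = 0. Lengths are in m, angles in rad, forces in N, time in s.
With the tool pointing down it reaches from about 0.35 to 0.975 m from the base axis. Payload 4.9 kg.
Tool frame: the origin (TCP) lies on the centre line of the jaws, within the pads' length; the fingertips stand ctrl.tcp_to_tips ahead of it and the grasp point (between the pads) lies 3 mm ahead of it (ctrl.tcp_to_tips is the distance from the TCP to the fingertips, in m); z points along the fingers, y is the direction in which the jaws open and shut (so a half turn about z gives the same grasp; the last joint's range is limited). The gripper opens to 85 mm and grips with 20 to 120 N. Pads are 22 mm wide; open, the fingers measure 114 mm over their backs; the gripper's body (76 mm by 85 mm) begins 54 mm behind the grasp point. The pads swing forward as they close: fully open they stand 13 mm farther back than shut.
Start: joints at [1.12, 0.053, 1.613, -0, 1.476, -0.119], TCP at [0.204, 0.591, 0.233] pointing down, gripper open.
Joint ranges: [-3.01, 3.01], [-1.01, 2.22], [0.06, 2.58], [-1.02, 4.17], [0.09, 2.62], [-3.14, 3.14]. Speed limits (rad/s): [2.57, 2.57, 3.14, 3.14, 3.14, 3.14].

## Interface

Orientations are given as a rotation vector (axis times angle).
In Python, from station import ctrl, vision gives the robot as it stands.
- The arm moves only by the tool jog_arm, never from a script. Its argument "deltas" is a list of rows, each a list of 7 numbers: the turn, a rotation vector about the tool's x, y, z in rad, then the shift along the tool's x, y, z in cm, then the opening, from 0 (shut) to 1 (fully open). A call has 1 to 12 rows; each row shifts and turns the commanded pose from where the row before left it, along the tool's axes as they then stand; what a row does not reach is not made up. A row lasts 1/12 s, in which the tool goes at most 41.7 mm and 7.16 degrees, less where a joint would pass 70% of its speed; a pose out of reach is approached as far as the arm can. A call with a gripper value outside its range is refused whole. The fingers move at their own pace and stop on an object; "grip_force" is the grip in N (left out, the last holds). Time passes only in rows, so rows that do not move let the fingers close. It gives the time, the measured TCP pose, the force and the opening at its end, in the units of the state.
- ctrl.get_obs(): the state, without advancing time (a new reading comes with each control period).
- vision.get_image(name): name is "side" or "top" or "wrist"; returns (picture, depth): 384x512x3 uint8, red, green, blue; 384x512 float32, m along the optical axis (not along the pixel's ray), 0 where there is no reading.
- vision.calibration(name): a dict with "fx", "fy", "cx", "cy" (pixels), "dist" ([k1, k2, p1, p2, k3] as OpenCV has them; the pictures are not rectified), "rvec" (rotation vector, rad) and "tvec" (3), from world to camera coordinates, as OpenCV has them; the wrist camera has in their place "hand_eye" (4x4, takes a point from camera to tool coordinates, whose origin is the TCP and whose axes are the flange's). Camera axes: x right, y down, z forward; pixel columns grow to the right and rows downward; lengths in m; the calibration is good to about 2 mm. A picture is of the moment at which its call begins: read the wrist's pose just before it. calibration takes no time and is no camera call.
- ctrl.finish_job(): hands the job in, once; it reports no verdict.
The state is a dict: "t": time; "q": joint angles; "dq": joint speeds; "effort": joint torques, N m; "tool_pos": TCP position; "tool_rot": TCP orientation; "contact_force": force on the tool from outside, world axes, zero at the start; "wrist_torque": the same for the moment, N m; "opening": finger opening in m.
Only numpy, scipy, OpenCV 4.12 (cv2) and the standard library are available. Lean on these libraries where they do the work, as an engineer would, in place of code of your own. Each camera call takes 0.05 s, during which the arm holds its last target. There are 200 camera calls.

## Task

The mirror, the socket and the spark plug gauge have each been left in the wrong tray: get the mirror face up into the middle of the round tray, the socket standing in the middle of the square tray, and the gauge flat, wires up, in the middle of the long tray, lying along its length. All three trays are full, so park one part on the black rubber mat while you move the others round, and leave the mat empty at the end. Set the parts down gently without dropping any, and do not shift the dish of washers or the wrench.

Things in the scene. Friction and masses are not known exactly. Their poses are not given: they have to be found in the camera images.
- mirror: Round chrome mirror, shell 58 mm across and 18 mm high, narrowing below 7 mm height to 40 mm at the foot; glass on top. A threaded stub 10 mm thick sticks 10 mm out of its side along its own +x, its axis 10 mm above the underside, so keep fingers off it and grip along its y. Origin: centre of the underside; z up out of the glass. About 0.12 kg. Starts in the long tray, glass up.
- gauge: Green plastic spark plug gauge, a flat bar 70 mm long (its x), 28 mm wide (y), 18 mm high (z), with four small steel wires across its top. Origin: centre of the underside. About 0.06 kg. Starts flat in the square tray, at any yaw.
- socket: Deep stainless spark plug socket, a plain upright cylinder 30 mm in diameter and 60 mm high with a dark hole on top. Origin: centre of the underside, z up its axis. About 0.16 kg. Starts standing in the round tray.
- round_tray: Fixed round tray of blue-painted steel, 100 mm across, floor 3 mm thick, rim 3 mm wide rising to 6 mm above the table. Origin: centre of the underside. Home of the mirror.
- square_tray: Fixed square tray of blue-painted steel, 96 x 96 mm, floor 3 mm thick, rim 3 mm wide rising to 6 mm above the table. Origin: centre of the underside. Home of the socket.
- long_tray: Fixed oblong tray of blue-painted steel, 136 mm along its x and 90 mm along its y, floor 3 mm thick, rim 3 mm wide rising to 6 mm above the table. Origin: centre of the underside. Home of the gauge, which lies along the tray's x (either end first).
- mat: Fixed flat black rubber mat, 110 mm along its x, 90 mm along its y, 3 mm thick, without a rim: the free spot, empty at the start. Origin: centre of the underside.
- dish: White ceramic dish of washers, 90 mm across the rim, 28 mm high, loose; leave it alone. Origin: centre of the underside.
- wrench: Steel wrench 160 mm long lying flat along its own x, loose; leave it alone. Origin: its underside, mid-length.
Mind the look-alikes: they are no part of the job. Leave any blue look-alike of the mirror alone. Of the things that look like the gauge, the smaller one is meant.

How it is judged:
By the outcome, as a careful person would: the job done as asked, in the order asked, and still so for the second after the job is handed in, with the robot touching nothing.
It also fails if it takes over 112 s, if anything falls off the work surface, if the arm or the gripper's body presses on something with over 40 N, if the wrist force passes 120 N, or if a joint passes its speed limit or range.

## Working session

There is one attempt and no reset: what is moved stays moved. The work goes in short steps, Python scripts to look and compute and a tool call to move; the robot and the scene stay as the last step left them, time stands still between calls to the robot, and variables do not carry over. Pictures are saved under pics/ and viewed, about 12 in all and at most 16, crops included, and the job is handed in when it is done.

Besides the shell and the picture viewer there is one more tool, called after "Call:" by a JSON object that holds its "method" and its "body", one argument or row to a line. jog_arm: Moves the arm, as the interface text tells. Its arguments: {"type":"object","properties":{"deltas":{"type":"array"},"grip_force":{"type":"number"}},"required":["deltas"]}

```bash
mkdir -p pics; ls; python3 - <<'E'
from station import ctrl, vision
import cv2,numpy as np
o=ctrl.get_obs(); print({k:np.round(v,3) for k,v in o.items()}, ctrl.tcp_to_tips)
for n in ("top","side"):
    im,d=vision.get_image(n); cv2.imwrite(f"pics/{n}0.png",im[:,:,::-1]); np.save(f"pics/{n}0_d.npy",d)
    print(n,vision.calibration(n))
print(vision.calibration("wrist"))
E
```

```text
pics
{'t': np.float64(0.0), 'q': array([ 1.12 ,  0.053,  1.614, -0.   ,  1.476, -0.119]), 'dq': array([ 0.   , -0.   ,  0.001,  0.001,  0.001, -0.   ]), 'effort': array([ 1.0000e-03, -3.9370e+01, -3.7018e+01, -0.0000e+00,  7.0000e-03,
        0.0000e+00]), 'tool_pos': array([0.203, 0.59 , 0.231]), 'tool_rot': array([-5.190e-01, -3.098e+00,  3.000e-03]), 'contact_force': array([-0.776, -0.724, -0.117]), 'wrist_torque': array([-0.043, -0.012,  0.007]), 'opening': np.float64(0.085)} 0.022
top {'fx': 392.2892328143802, 'fy': 392.2892328143802, 'cx': 248.44466261958075, 'cy': 192.2105171971609, 'dist': array([-0.06435031,  0.        ,  0.        ,  0.        ,  0.        ]), 'rvec': array([ 2.19395717, -2.13860481,  0.14584016]), 'tvec': array([-0.00289195,  0.54491914,  0.968397  ])}
side {'fx': 418.1039464779127, 'fy': 418.1039464779127, 'cx': 257.55745330240836, 'cy': 184.67572379080076, 'dist': array([0.03016817, 0.        , 0.        , 0.        , 0.        ]), 'rvec': array([ 2.43866916, -0.14934459,  0.07654933]), 'tvec': array([-0.50622612,  0.07460215,  0.95529621])}
{'fx': 276.3264779499871, 'fy': 276.3264779499871, 'cx': 256.3095436841272, 'cy': 192.28415697827742, 'dist': array([-0.01061148,  0.        ,  0.        ,  0.        ,  0.        ]), 'hand_eye': array([[-4.57365650e-04, -9.64048430e-01, -2.65726202e-01,
         6.77134879e-02],
       [ 9.99999891e-01, -4.67127019e-04, -2.64653250e-05,
         8.21208144e-04],
       [-9.86140338e-05, -2.65726185e-01,  9.64048539e-01,
        -1.41523796e-01],
       [ 0.00000000e+00,  0.00000000e+00,  0.00000000e+00,
         1.00000000e+00]])}
```

View pics/top0.png

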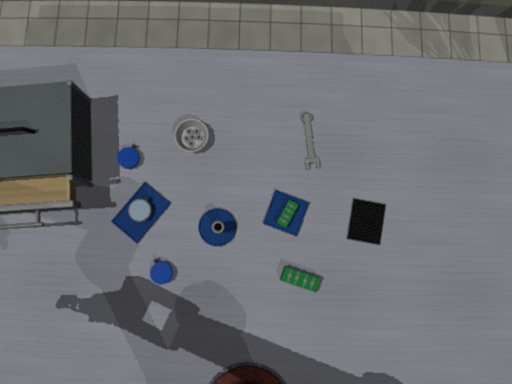

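View pics/side0.png

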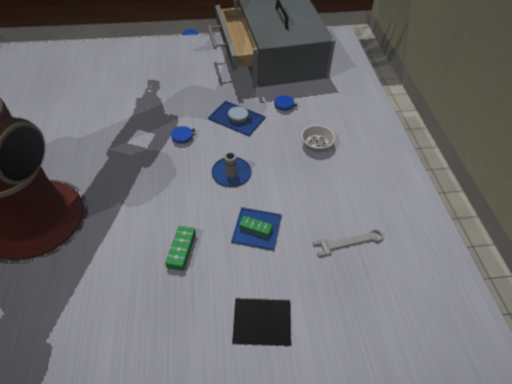

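The candidates, by pixel in the top view:
- **Mirror:** the chrome one at (140,210) in the long tray. The blue look-alikes are at (128,158) and (161,271).
- **Gauge:** the smaller one at (288,214) in the square tray. The larger one is at (300,278) on the table.
- **Socket:** only one, at (217,227) in the round tray.

The mat is at (366,221), the dish at (191,135) and the wrench at (310,140).

```bash
cat > h.py <<'E'
from station import ctrl, vision
import cv2,numpy as np
from scipy.spatial.transform import Rotation as R
def cam(name,obs=None):
    c=vision.calibration(name); K=np.array([[c['fx'],0,c['cx']],[0,c['fy'],c['cy']],[0,0,1]])
    if name=='wrist':
        T=np.eye(4);T[:3,:3]=R.from_rotvec(obs['tool_rot']).as_matrix();T[:3,3]=obs['tool_pos'];T=T@c['hand_eye']
    else:
        M=np.eye(4);M[:3,:3]=R.from_rotvec(c['rvec']).as_matrix();M[:3,3]=c['tvec'];T=np.linalg.inv(M)
    return K,c['dist'],T
def onplane(C,px,z):
    K,d,T=C; u=cv2.undistortPoints(np.array(px,float).reshape(-1,1,2),K,d).reshape(-1,2)
    r=np.c_[u,np.ones(len(u))]@T[:3,:3].T; s=(z-T[2,3])/r[:,2]
    return T[:3,3]+r*s[:,None]
def shot(name,tag):
    o=ctrl.get_obs(); im,d=vision.get_image(name); cv2.imwrite(f"pics/{tag}.png",im[:,:,::-1]); return o,im,d,cam(name,o)
def rect(C,m,z,roi=None,minA=30):
    """contours of mask m -> list of (area px, pixel centre, rect centre xy, size mm, long-axis yaw deg) on plane z"""
    out=[]
    for c in cv2.findContours(m.astype(np.uint8),cv2.RETR_EXTERNAL,cv2.CHAIN_APPROX_NONE)[0]:
        if cv2.contourArea(c)<minA: continue
        p=onplane(C,c,z)[:,:2]; (cx,cy),(w,h),a=cv2.minAreaRect((p*1000).astype(np.float32))
        if w<h: w,h,a=h,w,a+90
        out.append((int(cv2.contourArea(c)),c.reshape(-1,2).mean(0).round(),np.round([cx,cy],1),np.round([w,h],1),round((a+90)%180-90,1)))
    return out
def masks(im):
    H,S,V=[x.astype(int) for x in cv2.split(cv2.cvtColor(im,cv2.COLOR_RGB2HSV))]
    return dict(blue=(H>100)&(H<128)&(S>150)&(V>40),green=(H>45)&(H<85)&(S>120)&(V>50),black=(V<30),H=H,S=S,V=V)
E
python3 - <<'E'
from h import *
im=cv2.imread('pics/top0.png')[:,:,::-1].copy(); C=cam('top'); m=masks(im)
for n,z in (('blue',.006),('green',.021),('black',.003)):
    print(n); [print(' ',r) for r in rect(C,m[n],z)]
cv2.imwrite('pics/c.png',cv2.resize(im[130:300,90:330,::-1],None,fx=3.3,fy=3.3,interpolation=cv2.INTER_CUBIC))
E
```

```text
blue
  (352, array([161., 272.]), array([335. , 228.5]), array([54.2, 53.2]), -88.3)
  (994, array([217., 227.]), array([456.3,  89.5]), array([93. , 92.3]), 64.9)
  (1147, array([286., 212.]), array([497.7, -87.8]), array([92. , 91.2]), 70.8)
  (1591, array([140., 212.]), array([488.8, 290.5]), array([131.9,  86.7]), -37.9)
  (324, array([128., 157.]), array([632.3, 333.7]), array([56.5, 51.4]), -88.6)
green
  (53, array([315., 284.]), array([ 317.2, -164.3]), array([34.9, 12.8]), -18.2)
  (53, array([308., 281.]), array([ 323.2, -146.5]), array([35.8, 13.6]), -18.1)
  (67, array([301., 278.]), array([ 329.6, -126.6]), array([35.9, 16. ]), -19.5)
  (51, array([293., 276.]), array([ 335.9, -106.6]), array([34.9, 12.9]), -17.1)
  (67, array([285., 274.]), array([341.7, -87.6]), array([34.9, 15.2]), -17.8)
  (245, array([286., 215.]), array([494.3, -90.1]), array([70.4, 28.7]), -27.8)
black
  (1146, array([366., 221.]), array([ 480.1, -301.5]), array([102.9,  83.9]), -9.1)
  (79, array([ 17., 130.]), array([703.6, 643.7]), array([99.8, 14. ]), -89.1)
  (1405, array([ 80., 134.]), array([698.3, 466.7]), array([261.1,  51.4]), 4.4)
```

View pics/c.png

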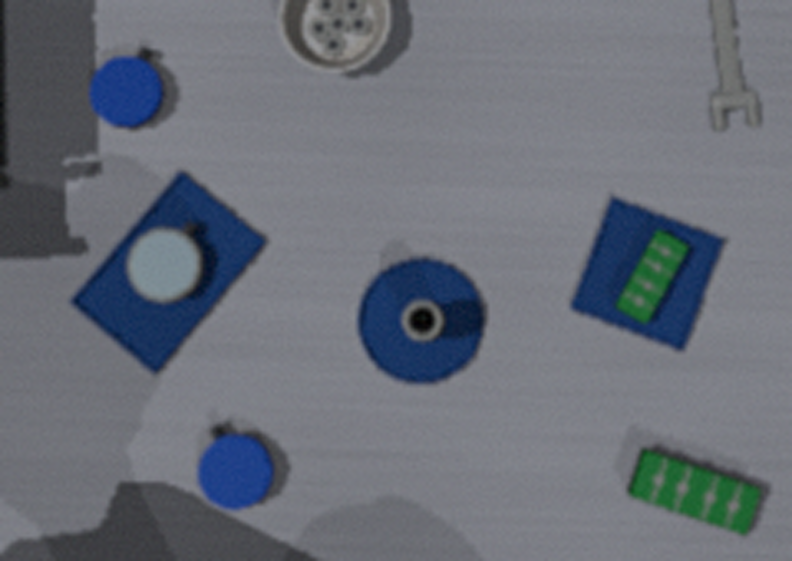

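```bash
cat >> h.py <<'E'
def plan(xyz,jaw_deg,o=None):
    """print turn about tool z and shift (tool axes after the turn, cm) to bring TCP to xyz with jaws along jaw_deg (mod 180)"""
    o=o or ctrl.get_obs(); M=R.from_rotvec(o['tool_rot']).as_matrix(); p=o['tool_pos']
    yaw=np.degrees(np.arctan2(M[1,1],M[0,1])); d=(jaw_deg-yaw+90)%180-90
    for dd in (d,d-180*np.sign(d)):
        M2=R.from_euler('z',dd,degrees=True).as_matrix()@M
        print('turn z rad',round(-np.radians(dd),3),'shift cm',np.round(M2.T@(np.array(xyz)-p)*100,2), 'q6 now',o['q'][5].round(2),'tilt',np.round(M[:2,2],3))
    return
E
python3 - <<'E'
from h import *
C=cam('top'); d=np.load('pics/top0_d.npy'); im=cv2.imread('pics/top0.png')[:,:,::-1]
v,u=np.mgrid[0:384,0:512]; K,ds,T=C
x=cv2.undistortPoints(np.c_[u.ravel(),v.ravel()].astype(float).reshape(-1,1,2),K,ds).reshape(-1,2)
P=(np.c_[x,np.ones(len(x))]*d.reshape(-1,1))@T[:3,:3].T+T[:3,3]; P=P.reshape(384,512,3); np.save('pics/P.npy',P)
ok=(d>0)
print('table z',np.median(P[200:260,330:345,2]))
Q=P[(ok)&(P[...,2]>.03)&(P[...,0]<.7)&(P[...,0]>.3)&(P[...,1]>.3)]
for a in np.arange(.3,.7,.04):
    q=Q[(Q[:,0]>=a)&(Q[:,0]<a+.04)]; 
    if len(q): print(a.round(2),'ymin',q[:,1].min().round(3),'z at ymin',q[q[:,1].argmin(),2].round(3),'zmax',q[:,2].max().round(3))
print('socket/mirror top',P[227,212],P[210,140])
# mirror glass + socket ring
m=masks(im.copy())
g=np.zeros((384,512),bool); g[190:235,115:170]=True
mm=g&(m['S']<90)&(m['V']>110); mm=cv2.morphologyEx(mm.astype(np.uint8),cv2.MORPH_OPEN,np.ones((5,5)))
print('mirror',rect(C,mm,.021))
g[:]=0;g[215:240,205:230]=True
print('socket',rect(C,g&(m['S']<100),.063))
plan([.494,-.090,.18],62.2)
E
```

```text
table z -0.001392010862492854
0.42 ymin 0.5 z at ymin 0.098 zmax 0.104
0.46 ymin 0.422 z at ymin 0.075 zmax 0.121
0.5 ymin 0.423 z at ymin 0.115 zmax 0.119
0.54 ymin 0.422 z at ymin 0.031 zmax 0.135
0.58 ymin 0.428 z at ymin 0.036 zmax 0.135
0.62 ymin 0.431 z at ymin 0.131 zmax 0.167
0.66 ymin 0.435 z at ymin 0.125 zmax 0.168
socket/mirror top [0.45310822 0.09853346 0.06221946] [0.49284775 0.28845882 0.02041104]
mirror [(300, array([162., 225.]), array([461.8, 237.7]), array([59. , 51.2]), 2.6), (316, array([139., 210.]), array([494.1, 291. ]), array([52.1, 48.9]), -88.4), (44, array([166., 193.]), array([537.2, 224.7]), array([18.6, 18.1]), 2.8), (214, array([122., 197.]), array([520.1, 333.4]), array([46.7, 44.7]), 1.6)]
socket [(116, array([218., 227.]), array([453.5,  83.8]), array([29.4, 29.3]), -88.2)]
turn z rad 0.153 shift cm [-57.44 -46.62   5.22] q6 now -0.12 tilt [-0.001 -0.002]
turn z rad -2.988 shift cm [57.44 46.64  5.07] q6 now -0.12 tilt [-0.001 -0.002]
```

Call:
{"method": "jog_arm", "body": {
  "deltas": [
    [0,0,0.077,0,0,0,1],
    [0,0,0.076,-1.5,-1.2,0,1],
    [0,0,0,-2.9,-2.35,0,0.6],
    [0,0,0,-2.9,-2.35,0,0.6],
    [0,0,0,-2.9,-2.35,0,0.6],
    [0,0,0,-2.9,-2.35,0,0.6],
    [0,0,0,-2.9,-2.35,0,0.6],
    [0,0,0,-2.9,-2.35,0,0.6],
    [0,0,0,-2.9,-2.35,0,0.6],
    [0,0,0,-2.9,-2.35,0,0.6],
    [0,0,0,-2.9,-2.35,0,0.6],
    [0,0,0,-2.9,-2.35,0,0.6]
  ],
  "grip_force": 40
}}

```text
t: 1.1
tool_pos: [0.3596, 0.2291, 0.2322]
tool_rot: [-0.753, -3.05, 0.0]
contact_force: [0.3, 0.5, 0.3]
opening: 0.0512
```

Call:
{"method": "jog_arm", "body": {
  "deltas": [
    [0,0,0,-2.9,-2.35,0,0.6],
    [0,0,0,-2.9,-2.35,0,0.6],
    [0,0,0,-2.9,-2.35,0,0.6],
    [0,0,0,-2.9,-2.35,0,0.6],
    [0,0,0,-2.9,-2.35,0,0.6],
    [0,0,0,-2.9,-2.35,0.5,0.6],
    [0,0,0,-2.9,-2.35,1,0.6],
    [0,0,0,-2.9,-2.35,1,0.6],
    [0,0,0,-2.2,-1.9,1,0.6],
    [0,0,0,-1.5,-1.2,1,0.6],
    [0,0,0,0,0,0,0.6],
    [0,0,0,0,0,0,0.6]
  ]
}}

```text
t: 2.1
tool_pos: [0.4949, -0.0886, 0.1863]
tool_rot: [-0.756, -3.046, -0.001]
contact_force: [-0.0, 0.8, 1.1]
opening: 0.0515
```

```bash
cat > look.py <<'E'
import sys
from h import *
print('tips',ctrl.tcp_to_tips)
o,im,d,C=shot('wrist',sys.argv[1]); m=masks(im)
print('t',o['t'].round(2),'pos',o['tool_pos'].round(4),'open',o['opening'].round(4),'F',o['contact_force'].round(1))
for n,z in (('blue',.006),('green',.021),('black',.003)):
    print(n); [print(' ',r) for r in rect(C,m[n],z,minA=400)]
E
python3 look.py w1; python3 -c "
from h import *
plan([.494,-.090,.18],62.2)"
```

```text
tips 0.022
turn z rad -0.0 shift cm [ 0.   -0.23  0.71] q6 now -1.41 tilt [-0.001  0.001]
turn z rad 3.141 shift cm [-0.01  0.23  0.71] q6 now -1.41 tilt [-0.001  0.001]Traceback (most recent call last):
  File "look.py", line 5, in <module>
    print('t',o['t'].round(2),'pos',o['tool_pos'].round(4),'open',o['opening'].round(4),'F',o['contact_force'].round(1))
              ^^^^^^^^^^^^
AttributeError: 'float' object has no attribute 'round'
```

```bash
sed -i "s/o\['t'\].round(2)/round(o['t'],2)/; s/o\['opening'\].round(4)/round(float(o['opening']),4)/" look.py; python3 look.py w1
```

```text
tips 0.022
t 2.15 pos [ 0.4951 -0.088   0.1871] open 0.0512 F [-0.2 -0.5 -0.4]
blue
  (3842, array([386.,  65.]), array([455.4,  93.8]), array([97.5, 91.1]), -3.0)
green
  (434, array([165.,  46.]), array([ 332.6, -105.8]), array([34.3, 15.6]), -16.6)
  (554, array([184.,  44.]), array([339.4, -86.7]), array([35.7, 18.1]), -18.0)
black
  (35645, array([252., 332.]), array([ 689.7, -191. ]), array([784.3, 209.9]), 62.1)
```

View pics/w1.png

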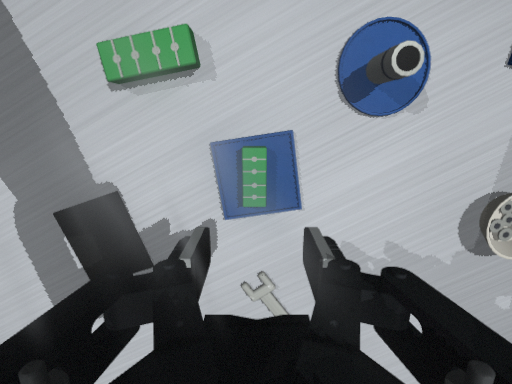

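The wrist view shows the small gauge upright at (254,176) in the square tray, between the fingers. The socket is at (400,60) in the round tray, and the larger gauge is at (150,55).

```bash
python3 - <<'E'
import re
s=open('h.py').read()
s=s.replace("blue=(H>100)&(H<128)&(S>150)&(V>40)","blue=(H>100)&(H<128)&(S>120)&(V>25)").replace("green=(H>45)&(H<85)&(S>120)&(V>50)","green=cv2.morphologyEx(((H>45)&(H<85)&(S>100)&(V>60)).astype(np.uint8),cv2.MORPH_CLOSE,np.ones((5,5)))")
open('h.py','w').write(s)
from h import *
im=cv2.imread('pics/w1.png')[:,:,::-1].copy(); m=masks(im); C=cam('wrist',ctrl.get_obs())
for px in ((225,170),(270,200),(250,165)): print([int(m[k][px[1],px[0]]) for k in 'HSV'])
for n,z in (('blue',.006),('green',.021)):
    print(n); [print(' ',r) for r in rect(C,m[n],z,minA=300)]
E
```

```text
[109, 94, 149]
[108, 116, 130]
[69, 118, 147]
blue
  (2284, array([276., 166.]), array([502.7, -70.7]), array([94.8, 60.5]), -19.2)
  (6875, array([384.,  66.]), array([455.2,  91.1]), array([98.1, 97.5]), 6.8)
green
  (1246, array([254., 176.]), array([493.6, -88.4]), array([67.6, 26.7]), -27.2)
  (3557, array([147.,  52.]), array([ 328.5, -123.9]), array([98.4, 37.1]), 72.5)
```

```bash
sed -i 's/(S>120)&(V>25)/(S>80)\&(V>25)/' h.py; python3 - <<'E'
from h import *
o,im,d,C=shot('wrist','w2'); K,ds,T=C; m=masks(im)
c=vision.calibration('wrist')
v,u=np.mgrid[215:300,170:345]; 
x=cv2.undistortPoints(np.c_[u.ravel(),v.ravel()].astype(float).reshape(-1,1,2),K,ds).reshape(-1,2)
P=(np.c_[x,np.ones(len(x))]*d[215:300,170:345].reshape(-1,1)); P=P@c['hand_eye'][:3,:3].T+c['hand_eye'][:3,3]
P=P[(d[215:300,170:345].ravel()>0)&(P[:,2]<.08)]
print(len(P),np.sort(P[:,2])[-30:].round(4), P[P[:,2]>P[:,2].max()-.008].mean(0))
print(rect(C,m['blue'],.006,minA=300)); print(rect(C,m['green'],.021,minA=300))
plan([.4937,-.0885,.045],62.6,o)
E
```

```text
4812 [-0.0035 -0.0035 -0.0035 -0.0035 -0.0034 -0.0034 -0.0033 -0.0033 -0.0031
 -0.0031 -0.0031 -0.0031 -0.0031 -0.003  -0.003  -0.003  -0.0029 -0.0028
 -0.0028 -0.0027 -0.0027 -0.0027 -0.0026 -0.0025 -0.0025 -0.0025 -0.0021
 -0.0021 -0.002  -0.002 ] [ 0.00342704  0.00042255 -0.00674547]
[(5991, array([252., 172.]), array([496.7, -87.1]), array([95.9, 95.7]), 70.6), (6988, array([384.,  66.]), array([455.1,  90.5]), array([99. , 98.9]), -23.4)]
[(1226, array([254., 176.]), array([492.9, -88.7]), array([68.6, 25.7]), -27.3), (3557, array([147.,  52.]), array([ 328.1, -124. ]), array([98.2, 37. ]), 72.7)]
turn z rad -0.006 shift cm [ 0.1  -0.16 14.27] q6 now -1.41 tilt [-0.  0.]
turn z rad 3.136 shift cm [-0.11  0.15 14.27] q6 now -1.41 tilt [-0.  0.]
```

Call:
{"method": "jog_arm", "body": {
  "deltas": [
    [0,0,-0.006,0.1,-0.16,1.5,0.6],
    [0,0,0,0,0,2.5,0.6],
    [0,0,0,0,0,2.5,0.6],
    [0,0,0,0,0,2.5,0.6],
    [0,0,0,0,0,2.3,0.6],
    [0,0,0,0,0,1.5,0.6],
    [0,0,0,0,0,1.0,0.6],
    [0,0,0,0,0,0.5,0.6],
    [0,0,0,0,0,0,0.6],
    [0,0,0,0,0,0,0.6]
  ]
}}

```text
t: 3.08
tool_pos: [0.4947, -0.0891, 0.0457]
tool_rot: [0.744, 3.051, -0.0]
contact_force: [1.1, -0.8, 0.5]
opening: 0.051
```

Call:
{"method": "jog_arm", "body": {
  "deltas": [
    [0,0,0,0,0,0.3,0.6],
    [0,0,0,0,0,0.3,0.6],
    [0,0,0,0,0,0.3,0.6],
    [0,0,0,0,0,0.2,0.6],
    [0,0,0,0,0,0.2,0.6],
    [0,0,0,0,0,0,0.6],
    [0,0,0,0,0,0,0.6]
  ]
}}

```text
t: 3.67
tool_pos: [0.4938, -0.0892, 0.0314]
tool_rot: [-0.745, -3.052, -0.0]
contact_force: [0.6, 0.0, -1.1]
opening: 0.0511
```

```bash
python3 look.py w3
```

```text
tips 0.022
t 3.67 pos [ 0.4938 -0.0892  0.0314] open 0.0511 F [ 0.6  0.  -1.1]
blue
  (17744, array([260., 219.]), array([496.6, -87.2]), array([96.5, 96.3]), -19.3)
  (7762, array([468.,  55.]), array([461.7,  60.5]), array([70.8, 49.5]), -14.0)
green
  (4826, array([255., 229.]), array([492.3, -88.6]), array([71.3, 27.3]), -28.2)
  (2069, array([62., 10.]), array([ 346.4, -114.3]), array([74.9, 13.7]), 68.6)
black
  (37540, array([236., 332.]), array([ 566.9, -127.1]), array([409.8, 110.5]), 62.5)
```

View pics/w3.png

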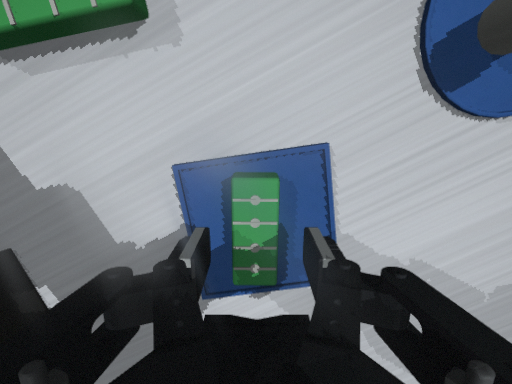

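The fingers straddle the gauge, with jaws at (208,245) and (305,245) and the gauge at x 233-279. I'm closing.

Call:
{"method": "jog_arm", "body": {
  "deltas": [
    [0,0,0,0,0,0,0.3],
    [0,0,0,0,0,0,0.2],
    [0,0,0,0,0,0,0.2],
    [0,0,0,0,0,0,0.2],
    [0,0,0,0,0,0,0.2],
    [0,0,0,0,0,0,0.2]
  ],
  "grip_force": 40
}}

```text
t: 4.22
tool_pos: [0.494, -0.0892, 0.0316]
tool_rot: [0.745, 3.052, -0.0]
contact_force: [-0.9, -0.4, -0.5]
opening: 0.017
```

Call:
{"method": "jog_arm", "body": {
  "deltas": [
    [0,0,0,0,0,-0.3,0.2],
    [0,0,0,0,0,-1,0.2],
    [0,0,0,0,0,-2,0.2],
    [0,0,0,0,0,-2,0.2],
    [0,0,0,0,0,-2,0.2],
    [0,0,0,0,0,-1,0.2],
    [0,0,0,0,0,0,0.2],
    [0,0,0,0,0,0,0.2]
  ]
}}

```text
t: 4.88
tool_pos: [0.4943, -0.0893, 0.1152]
tool_rot: [0.745, 3.051, -0.0]
contact_force: [0.3, -0.3, -0.6]
opening: 0.0171
```

```bash
python3 - <<'E'
from h import *
im,C=cv2.imread('pics/top0.png')[:,:,::-1].copy(),cam('top'); m=masks(im)
print(rect(C,m['blue'],.006))
o,im,d,C=shot('wrist','w4'); m=masks(im)
print(rect(C,m['green'],.1,minA=1000),o['opening'])
# keep the gauge at the angle to the mat: jaw across the mat's y
plan([.480,-.3015,.11],62.6,o); plan([.480,-.3015,.11],81,o)
E
```

```text
[(401, array([161., 272.]), array([335. , 229.7]), array([58.5, 56.6]), 2.4), (1072, array([217., 227.]), array([455.8,  89.7]), array([97.3, 95.9]), -70.0), (1255, array([286., 212.]), array([497.4, -87.9]), array([95.4, 94.8]), 70.6), (1710, array([140., 212.]), array([489. , 290.7]), array([135.8,  90.1]), -37.8), (365, array([128., 157.]), array([632.4, 332.6]), array([59.3, 56.8]), -88.6)]
[(2208, array([255., 193.]), array([473.1, -78.3]), array([46.6, 18.1]), -27.9), (6666, array([115.,  31.]), array([ 364.1, -101.7]), array([66.3, 27.4]), 73.9)] 0.017108451485737943
turn z rad -0.001 shift cm [ -8.49 -19.49   0.53] q6 now -1.42 tilt [ 0.001 -0.001]
turn z rad 3.141 shift cm [ 8.49 19.49  0.51] q6 now -1.42 tilt [ 0.001 -0.001]
turn z rad -0.322 shift cm [ -1.9  -21.18   0.52] q6 now -1.42 tilt [ 0.001 -0.001]
turn z rad 2.82 shift cm [ 1.91 21.18  0.53] q6 now -1.42 tilt [ 0.001 -0.001]
```

View pics/w4.png

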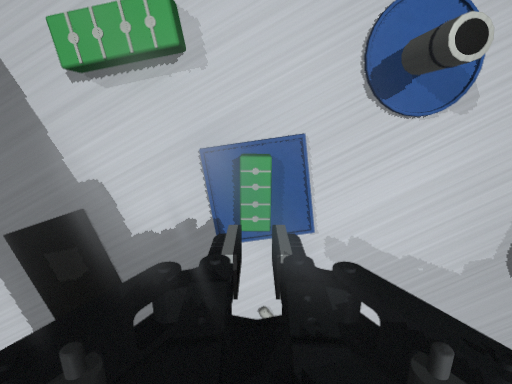

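The grasp missed. The fingers closed to 17 mm above the gauge, which is still in its tray at (255,193). So the fingertips are farther back than assumed, and I'll measure them.

```bash
cat > tips.py <<'E'
from h import *
o,im,d,C=shot('wrist','tips'); K,ds,T=C; c=vision.calibration('wrist')
v,u=np.mgrid[0:384,0:512]
x=cv2.undistortPoints(np.c_[u.ravel(),v.ravel()].astype(float).reshape(-1,1,2),K,ds).reshape(-1,2)
P=np.c_[x,np.ones(len(x))]*d.reshape(-1,1); P=(P@c['hand_eye'][:3,:3].T+c['hand_eye'][:3,3]).reshape(384,512,3)
for s in (1,-1):
    q=P[(d>0)&(P[...,2]<.04)&(abs(P[...,0])<.02)&(P[...,1]*s>0)&(P[...,1]*s<.05)]
    t=np.percentile(q[:,2],99); w=q[q[:,2]>t-.004]; print(s,'tip z',t,'n',len(q),'xyz range',w.min(0).round(4),w.max(0).round(4))
print(ctrl.get_obs()['opening'])
W=P@T[:3,:3].T*0
E
python3 tips.py; python3 - <<'E'
from h import *
o,im,d,C=shot('wrist','w5'); m=masks(im); print(o['tool_pos'].round(4)); print(rect(C,m['green'],.021,minA=500)); 
K,ds,T=C
print('depth gauge px',d[193,255],'-> z',T[2,3]+ (T[:3,:3]@np.array([(255-K[0,2])/K[0,0],(193-K[1,2])/K[1,1],1]))[2]*d[193,255])
E
```

```text
1 tip z -0.011488788584076927 n 18808 xyz range [-0.011   0.0092 -0.0155] [0.0121 0.0232 0.0005]
-1 tip z -0.011588349913734348 n 19152 xyz range [-0.0103 -0.0214 -0.0155] [ 0.0123 -0.0076  0.0005]
0.017141040775659342
[ 0.4931 -0.0889  0.1133]
[(2230, array([256., 195.]), array([492.8, -89. ]), array([70.7, 27.3]), -28.0), (6777, array([116.,  33.]), array([ 329.8, -124.2]), array([99.8, 42.4]), 73.8)]
depth gauge px 0.24251884 -> z 0.02118164728983446
```

Call:
{"method": "jog_arm", "body": {
  "deltas": [
    [0,0,0,-0.1,0,1,0.5],
    [0,0,0,0,0,2,0.5],
    [0,0,0,0,0,2,0.5],
    [0,0,0,0,0,1.5,0.5],
    [0,0,0,0,0,1,0.5],
    [0,0,0,0,0,0.5,0.5],
    [0,0,0,0,0,0.2,0.5],
    [0,0,0,0,0,0.2,0.5],
    [0,0,0,0,0,0,0.5],
    [0,0,0,0,0,0,0.5]
  ]
}}

```text
t: 5.87
tool_pos: [0.4956, -0.0899, 0.0315]
tool_rot: [0.745, 3.05, -0.0]
contact_force: [-0.2, 0.1, -0.7]
opening: 0.0429
```

Call:
{"method": "jog_arm", "body": {
  "deltas": [
    [0,0,0,0,0,0.2,0.5],
    [0,0,0,0,0,0.2,0.5],
    [0,0,0,0,0,0.1,0.5],
    [0,0,0,0,0,0,0.5]
  ]
}}

```text
t: 6.2
tool_pos: [0.4947, -0.0897, 0.0254]
tool_rot: [-0.745, -3.052, 0.0]
contact_force: [0.4, -1.2, 0.6]
opening: 0.0429
```

Call:
{"method": "jog_arm", "body": {
  "deltas": [
    [0,0,0,0,0,0.2,0.5],
    [0,0,0,0,0,0.2,0.5],
    [0,0,0,0,0,0,0.5],
    [0,0,0,0,0,0,0.5]
  ]
}}

```text
t: 6.53
tool_pos: [0.4946, -0.0896, 0.0213]
tool_rot: [-0.745, -3.051, -0.0]
contact_force: [0.6, 0.4, 0.1]
opening: 0.0432
```

```bash
python3 tips.py
```

```text
1 tip z 0.01885630190693193 n 20162 xyz range [-0.02    0.0151  0.0149] [0.02   0.05   0.0204]
-1 tip z 0.01937097459400044 n 21061 xyz range [-0.0199 -0.05    0.0154] [ 0.02   -0.0157  0.0226]
0.04235070429991635
```

Call:
{"method": "jog_arm", "body": {
  "deltas": [
    [0,0,0,0,0,0.2,0.5],
    [0,0,0,0,0,0.2,0.5],
    [0,0,0,0,0,0,0.5],
    [0,0,0,0,0,0,0.5]
  ]
}}

```text
t: 6.92
tool_pos: [0.4947, -0.0896, 0.0174]
tool_rot: [-0.745, -3.052, -0.0]
contact_force: [-0.2, 0.4, -0.4]
opening: 0.0426
```

Call:
{"method": "jog_arm", "body": {
  "deltas": [
    [0,0,0,0,0,0.2,0.5],
    [0,0,0,0,0,0.2,0.5],
    [0,0,0,0,0,0,0.5],
    [0,0,0,0,0,0,0.5]
  ]
}}

```text
t: 7.25
tool_pos: [0.4946, -0.0896, 0.0133]
tool_rot: [-0.745, -3.051, -0.0]
contact_force: [0.2, 0.3, 0.4]
opening: 0.0424
```

Call:
{"method": "jog_arm", "body": {
  "deltas": [
    [0,0,0,0,0,0.15,0.5],
    [0,0,0,0,0,0.1,0.5],
    [0,0,0,0,0,0,0.5],
    [0,0,0,0,0,0,0.5]
  ]
}}

```text
t: 7.58
tool_pos: [0.4948, -0.0897, 0.011]
tool_rot: [-0.745, -3.052, 0.0]
contact_force: [-0.6, 0.1, 0.1]
opening: 0.0429
```

```bash
python3 look.py w6
```

```text
tips 0.022
t 7.58 pos [ 0.4948 -0.0897  0.011 ] open 0.0429 F [-0.6  0.1  0.1]
blue
  (20140, array([256., 227.]), array([496.9, -87.2]), array([97.2, 96.1]), -19.2)
  (6288, array([483.,  49.]), array([461.2,  51.2]), array([58.9, 31.9]), -14.1)
green
  (6248, array([255., 242.]), array([492.1, -88.6]), array([71.8, 27.5]), -27.5)
black
  (36931, array([234., 330.]), array([ 543.6, -114.9]), array([360.7, 116.2]), 62.5)
```

View pics/w6.png

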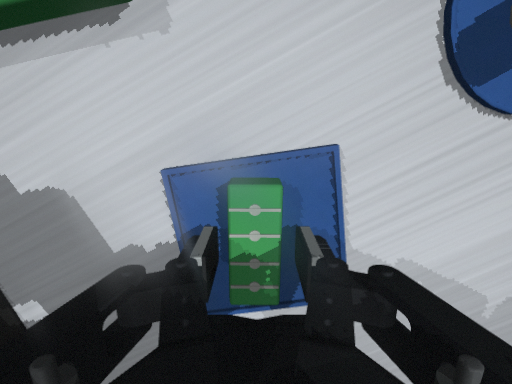

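The fingers are now beside the gauge, with jaws at (213,245) and (300,245) and the gauge at x 228-282. I'm closing again.

Call:
{"method": "jog_arm", "body": {
  "deltas": [
    [0,0,0,0,0,0,0.35],
    [0,0,0,0,0,0,0.2],
    [0,0,0,0,0,0,0.2],
    [0,0,0,0,0,0,0.2],
    [0,0,0,0,0,0,0.2]
  ],
  "grip_force": 40
}}

```text
t: 8.05
tool_pos: [0.4951, -0.0898, 0.0114]
tool_rot: [0.745, 3.051, -0.0]
contact_force: [0.2, -0.2, 2.2]
opening: 0.0268
```

Call:
{"method": "jog_arm", "body": {
  "deltas": [
    [0,0,0,0,0,-0.3,0.2],
    [0,0,0,0,0,-1.2,0.2],
    [0,0,0,0,0,-2,0.2],
    [0,0,0,0,0,-1.5,0.2],
    [0,0,0,-0.5,-1.0,0,0.2],
    [0,0,0,-1.3,-3.0,0,0.2],
    [0,0,0,-1.5,-3.5,0,0.2],
    [0,0,0,-1.5,-3.5,0,0.2],
    [0,0,0,-1.5,-3.5,0,0.2],
    [0,0,0,-1.2,-2.9,0,0.2],
    [0,0,0,-0.7,-1.4,0,0.2],
    [0,0,0,-0.3,-0.6,0,0.2]
  ]
}}

```text
t: 9.05
tool_pos: [0.4803, -0.3036, 0.061]
tool_rot: [-0.75, -3.051, 0.0]
contact_force: [0.5, -0.2, -1.3]
opening: 0.0271
```

Call:
{"method": "jog_arm", "body": {
  "deltas": [
    [0,0,0,0,0,0,0.2],
    [0,0,0,0,0,0,0.2]
  ]
}}

```text
t: 9.22
tool_pos: [0.4806, -0.3, 0.0606]
tool_rot: [-0.744, -3.051, -0.002]
contact_force: [-0.3, 0.5, -0.1]
opening: 0.0271
```

```bash
python3 look.py w7; python3 -c "
from h import *
plan([.480,-.3015,.013],62.6)"
```

```text
tips 0.022
t 9.22 pos [ 0.4806 -0.3     0.0606] open 0.0271 F [-0.3  0.5 -0.1]
blue
  (6126, array([490.,  98.]), array([ 484.9, -122.5]), array([97.3, 33.2]), -16.2)
green
  (6296, array([257., 241.]), array([ 499.2, -309.1]), array([98.7, 37.9]), -27.9)
black
  (36009, array([254., 325.]), array([ 567.7, -344.8]), array([479.6, 149.3]), 62.5)
turn z rad 0.0 shift cm [-0.03 -0.21  4.75] q6 now -1.78 tilt [-0.001  0.001]
turn z rad -3.141 shift cm [0.02 0.2  4.75] q6 now -1.78 tilt [-0.001  0.001]
```

View pics/w7.png

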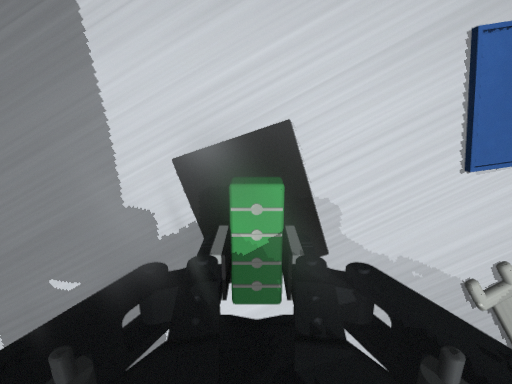

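The gauge is held level over the mat, whose corners are at (173,160), (290,120) and (328,253). I'm lowering it.

Call:
{"method": "jog_arm", "body": {
  "deltas": [
    [0,0,0,0,-0.1,1.5,0.2],
    [0,0,0,0,-0.1,1.5,0.2],
    [0,0,0,0,0,0.8,0.2],
    [0,0,0,0,0,0.4,0.2],
    [0,0,0,0,0,0.2,0.2],
    [0,0,0,0,0,0.1,0.2],
    [0,0,0,0,0,0.1,0.2],
    [0,0,0,0,0,0.1,0.2],
    [0,0,0,0,0,0,0.2],
    [0,0,0,0,0,0,0.2]
  ]
}}

```text
t: 10.1
tool_pos: [0.4802, -0.303, 0.0145]
tool_rot: [0.745, 3.051, -0.0]
contact_force: [0.6, 0.3, -0.9]
opening: 0.0265
```

Call:
{"method": "jog_arm", "body": {
  "deltas": [
    [0,0,0,0,0,0.1,0.2],
    [0,0,0,0,0,0.1,0.2],
    [0,0,0,0,0,0.06,0.2],
    [0,0,0,0,0,0,0.2],
    [0,0,0,0,0,0,0.2]
  ]
}}

```text
t: 10.52
tool_pos: [0.4799, -0.3028, 0.0114]
tool_rot: [-0.745, -3.052, -0.0]
contact_force: [-0.6, 0.2, 0.2]
opening: 0.0268
```

Call:
{"method": "jog_arm", "body": {
  "deltas": [
    [0,0,0,0,0,0.05,0.2],
    [0,0,0,0,0,0,0.2],
    [0,0,0,0,0,0,0.2]
  ]
}}

```text
t: 10.77
tool_pos: [0.48, -0.3028, 0.0114]
tool_rot: [-0.745, -3.052, -0.0]
contact_force: [-2.0, 1.1, 4.7]
opening: 0.0265
```

Call:
{"method": "jog_arm", "body": {
  "deltas": [
    [0,0,0,0,0,0,0.38],
    [0,0,0,0,0,0,0.45],
    [0,0,0,0,0,0,0.5],
    [0,0,0,0,0,0,0.5],
    [0,0,0,0,0,-0.3,0.5],
    [0,0,0,0,0,-1,0.5],
    [0,0,0,0,0,-2.5,0.6],
    [0,0,0,0,0,-3.5,0.6],
    [0,0,0,0,0,-3.5,0.6],
    [0,0,0,0,0,-3.0,0.6],
    [0,0,0,0,0,-1.0,0.6],
    [0,0,0,0,0,0,0.6]
  ]
}}

```text
t: 11.77
tool_pos: [0.482, -0.3045, 0.1642]
tool_rot: [0.743, 3.044, -0.006]
contact_force: [0.2, 0.2, -0.1]
opening: 0.0512
```

```bash
python3 look.py w8; python3 -c "
from h import *
plan([.4535,.0845,.16],62.6)"
```

```text
tips 0.022
t 11.77 pos [ 0.482  -0.3045  0.1642] open 0.0512 F [ 0.2  0.2 -0.1]
blue
  (9119, array([450.,  93.]), array([496.8, -88.1]), array([98.4, 96.2]), 70.7)
green
  (1514, array([258., 176.]), array([ 478.6, -300.7]), array([68.9, 26.4]), -27.4)
black
  (7631, array([ 68., 338.]), array([ 579.5, -652. ]), array([239.2, 121.9]), -82.1)
  (26442, array([304., 332.]), array([ 699.2, -328.2]), array([575.7, 195.7]), 62.4)
turn z rad -0.001 shift cm [ 2.027e+01  3.319e+01 -1.000e-02] q6 now -1.79 tilt [ 0.003 -0.002]
turn z rad 3.141 shift cm [-20.27 -33.19   0.2 ] q6 now -1.79 tilt [ 0.003 -0.002]
```

Call:
{"method": "jog_arm", "body": {
  "deltas": [
    [0,0,0,1.0,1.7,0,0.6],
    [0,0,0,1.9,3.1,0,0.6],
    [0,0,0,2.0,3.3,0,0.6],
    [0,0,0,2.0,3.3,0,0.6],
    [0,0,0,2.0,3.3,0,0.6],
    [0,0,0,2.0,3.3,0,0.6],
    [0,0,0,2.0,3.3,0,0.6],
    [0,0,0,2.0,3.3,0,0.6],
    [0,0,0,2.0,3.3,0,0.6],
    [0,0,0,1.8,3.0,0,0.6],
    [0,0,0,1.0,1.6,0,0.6],
    [0,0,0,0.4,0.6,0,0.6]
  ]
}}

```text
t: 12.82
tool_pos: [0.4519, 0.0861, 0.1561]
tool_rot: [-0.738, -3.048, 0.001]
contact_force: [-0.3, 0.2, -0.7]
opening: 0.0512
```

Call:
{"method": "jog_arm", "body": {
  "deltas": [
    [0,0,0,0,0,0,0.6],
    [0,0,0,0,0,0,0.6]
  ]
}}

```text
t: 12.98
tool_pos: [0.4533, 0.0831, 0.1574]
tool_rot: [-0.744, -3.05, 0.002]
contact_force: [-0.3, -0.7, -0.2]
opening: 0.0512
```

```bash
python3 look.py w9; python3 - <<'E'
from h import *
im=cv2.imread('pics/w9.png')[:,:,::-1].copy(); C=cam('wrist',ctrl.get_obs()); H,S,V=cv2.split(cv2.cvtColor(im,cv2.COLOR_RGB2HSV))
m=((S<60)&(V>140)).astype(np.uint8)
# bright ring inside the tray outline
b=masks(im)['blue'].astype(np.uint8); cs=cv2.findContours(b,cv2.RETR_EXTERNAL,cv2.CHAIN_APPROX_NONE)[0]; c=max(cs,key=cv2.contourArea)
f=cv2.fillPoly(np.zeros_like(b),[cv2.convexHull(c)],1)
print(rect(C,m&f,.063,minA=50))
plan([.4535,.0845,.05],62.6)
E
```

```text
tips 0.022
t 12.98 pos [0.4533 0.0831 0.1574] open 0.0512 F [-0.3 -0.7 -0.2]
blue
  (1389, array([142., 255.]), array([475. , -74.4]), array([93.8, 39.1]), 87.3)
  (4388, array([258., 180.]), array([454.8,  91.6]), array([98.5, 96.9]), 5.4)
  (11917, array([451., 115.]), array([487.3, 291.5]), array([136.4,  92.9]), -37.6)
  (1585, array([338.,  12.]), array([348. , 224.9]), array([59.6, 27.7]), 62.8)
green
  (1813, array([ 25., 170.]), array([ 329. , -122.6]), array([67.4, 37.6]), 72.6)
black
  (37592, array([246., 334.]), array([623.8,  -7.3]), array([712.2, 191.7]), 62.7)
[(2329, array([461., 123.]), array([477.5, 264.8]), array([45.8, 45.7]), 74.2)]
turn z rad -0.001 shift cm [ 0.08  0.17 10.78] q6 now -1.07 tilt [-0.002 -0.001]
turn z rad 3.14 shift cm [-0.11 -0.14 10.78] q6 now -1.07 tilt [-0.002 -0.001]
```

View pics/w9.png

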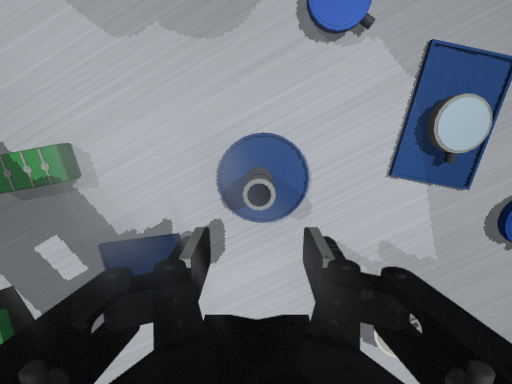

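The socket's top ring is at (259,194). The mirror is at (462,124), with its stub pointing to (448,157).

```bash
python3 - <<'E'
from h import *
C=cam('wrist',ctrl.get_obs())
p=onplane(C,[[259,194]],.063)[0]; print(p)
a=onplane(C,[[462,124]],.021)[0]; b=onplane(C,[[448,158]],.013)[0]; print(a,b,np.degrees(np.arctan2(*(b-a)[1::-1])))
plan([p[0],p[1],.04],62.6)
E
```

```text
[0.45386774 0.0859058  0.063     ]
[0.49313994 0.29081183 0.021     ] [0.52290902 0.27278388 0.013     ] -31.198809092187084
turn z rad -0.001 shift cm [ 0.11  0.32 11.78] q6 now -1.07 tilt [-0.002 -0.001]
turn z rad 3.14 shift cm [-0.14 -0.28 11.78] q6 now -1.07 tilt [-0.002 -0.001]
```

Call:
{"method": "jog_arm", "body": {
  "deltas": [
    [0,0,0,0.1,0.25,0,0.6],
    [0,0,0,0,0,1.5,0.6],
    [0,0,0,0,0,2.2,0.6],
    [0,0,0,0,0,2.2,0.6],
    [0,0,0,0,0,2.2,0.6],
    [0,0,0,0,0,1.8,0.6],
    [0,0,0,0,0,1.3,0.6],
    [0,0,0,0,0,0.8,0.6],
    [0,0,0,0,0,0.2,0.6],
    [0,0,0,0,0,0,0.6],
    [0,0,0,0,0,0,0.6]
  ]
}}

```text
t: 13.95
tool_pos: [0.4552, 0.0859, 0.0379]
tool_rot: [0.746, 3.05, 0.001]
contact_force: [-0.5, -0.3, 0.4]
opening: 0.0518
```

Call:
{"method": "jog_arm", "body": {
  "deltas": [
    [0,0,0,0,0,0,0.5],
    [0,0,0,0,0,0,0.42],
    [0,0,0,0,0,0,0.36],
    [0,0,0,0,0,0,0.3],
    [0,0,0,0,0,0,0.2],
    [0,0,0,0,0,0,0.2],
    [0,0,0,0,0,0,0.2],
    [0,0,0,0,0,0,0.2]
  ],
  "grip_force": 45
}}

```text
t: 14.62
tool_pos: [0.455, 0.086, 0.038]
tool_rot: [0.744, 3.051, -0.001]
contact_force: [-1.4, -2.4, 6.2]
opening: 0.0291
```

Call:
{"method": "jog_arm", "body": {
  "deltas": [
    [0,0,0,0,0,-0.2,0.2],
    [0,0,0,0,0,-0.8,0.2],
    [0,0,0,0,0,-1.8,0.2],
    [0,0,0,0,0,-1.8,0.2],
    [0,0,0,0,0,-1.0,0.2],
    [0,0,0,-0.7,-0.8,-0.4,0.2],
    [0,0,0,-2.0,-2.3,0,0.2],
    [0,0,0,-2.6,-3.0,0,0.2],
    [0,0,0,-2.6,-3.0,0,0.2],
    [0,0,0,-2.0,-2.4,0,0.2],
    [0,0,0,-1.2,-1.4,0,0.2],
    [0,0,0,-0.6,-0.55,0,0.2]
  ]
}}

```text
t: 15.62
tool_pos: [0.496, -0.0901, 0.0964]
tool_rot: [-0.75, -3.05, 0.001]
contact_force: [0.1, 0.6, -0.9]
opening: 0.0283
```

Call:
{"method": "jog_arm", "body": {
  "deltas": [
    [0,0,0,0,0,0,0.2],
    [0,0,0,0,0,0,0.2]
  ]
}}

```text
t: 15.78
tool_pos: [0.4957, -0.0868, 0.0963]
tool_rot: [-0.746, -3.05, -0.001]
contact_force: [-0.4, 0.1, -1.5]
opening: 0.0288
```

```bash
python3 look.py w10; python3 -c "
from h import *
plan([.4969,-.0873,.0385],62.6)"
```

```text
tips 0.022
t 15.78 pos [ 0.4957 -0.0868  0.0963] open 0.0288 F [-0.4  0.1 -1.5]
blue
  (8209, array([258., 188.]), array([496.8, -87.1]), array([96.1, 96.1]), -19.3)
  (12564, array([435.,  50.]), array([462.1,  86.3]), array([100.5,  82.8]), 63.0)
green
  (2210, array([ 41., 284.]), array([ 480.3, -294.4]), array([72.9, 39.4]), -27.4)
  (7265, array([99., 27.]), array([ 331.3, -124.9]), array([103.6,  40.3]), 66.8)
black
  (37830, array([240., 333.]), array([ 620.7, -151.9]), array([565.6, 149.2]), 62.5)
  (924, array([255., 265.]), array([ 557.3, -122.1]), array([40.4, 30.6]), 20.5)
  (620, array([217., 267.]), array([ 541.7, -155.4]), array([71.5, 25.1]), -30.7)
turn z rad -0.0 shift cm [-0.17 -0.03  5.79] q6 now -1.41 tilt [-0.001  0.001]
turn z rad 3.141 shift cm [0.15 0.03 5.79] q6 now -1.41 tilt [-0.001  0.001]
```

View pics/w10.png

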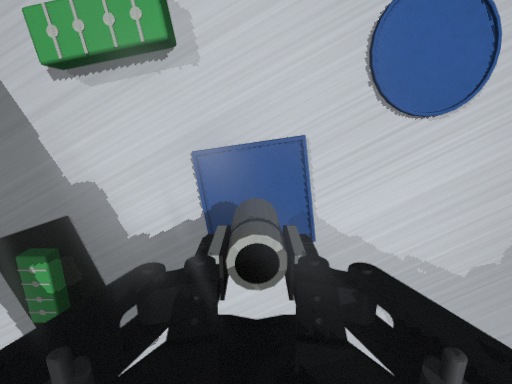

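The socket is held upright, with its ring at (257,261) and the empty square tray below.

```bash
python3 - <<'E'
from h import *
o=ctrl.get_obs();C=cam('wrist',o)
p=onplane(C,[[257,261]],.1213)[0]; print(p,p-o['tool_pos'])
g=np.array([.4969,-.0872])-(p-o['tool_pos'])[:2]; print(g)
plan([g[0],g[1],.0385],62.6)
E
```

```text
[ 0.49419582 -0.08436021  0.1213    ] [-0.00142544  0.00190287  0.02493775]
[ 0.49832544 -0.08910287]
turn z rad -0.0 shift cm [-0.38 -0.13  5.79] q6 now -1.41 tilt [-0.001  0.001]
turn z rad 3.141 shift cm [0.36 0.13 5.79] q6 now -1.41 tilt [-0.001  0.001]
```

Call:
{"method": "jog_arm", "body": {
  "deltas": [
    [0,0,0,-0.3,-0.07,0,0.2],
    [0,0,0,0,0,1.0,0.2],
    [0,0,0,0,0,1.5,0.2],
    [0,0,0,0,0,1.3,0.2],
    [0,0,0,0,0,0.8,0.2],
    [0,0,0,0,0,0.5,0.2],
    [0,0,0,0,0,0.3,0.2],
    [0,0,0,0,0,0.1,0.2],
    [0,0,0,0,0,0.1,0.2],
    [0,0,0,0,0,0,0.2],
    [0,0,0,0,0,0,0.2]
  ]
}}

```text
t: 16.75
tool_pos: [0.4991, -0.0892, 0.0416]
tool_rot: [0.745, 3.051, -0.0]
contact_force: [-0.1, 0.1, -1.7]
opening: 0.0285
```

Call:
{"method": "jog_arm", "body": {
  "deltas": [
    [0,0,0,0,0,0.1,0.2],
    [0,0,0,0,0,0,0.2],
    [0,0,0,0,0,0,0.2]
  ]
}}

```text
t: 17.0
tool_pos: [0.4987, -0.0891, 0.0402]
tool_rot: [0.745, 3.052, -0.0]
contact_force: [1.2, 0.2, -1.3]
opening: 0.0287
```

Call:
{"method": "jog_arm", "body": {
  "deltas": [
    [0,0,0,0,0,0.08,0.2],
    [0,0,0,0,0,0.05,0.2],
    [0,0,0,0,0,0,0.2],
    [0,0,0,0,0,0,0.2]
  ]
}}

```text
t: 17.33
tool_pos: [0.4985, -0.089, 0.0386]
tool_rot: [-0.745, -3.052, -0.0]
contact_force: [0.1, 0.6, -2.0]
opening: 0.0289
```

Call:
{"method": "jog_arm", "body": {
  "deltas": [
    [0,0,0,0,0,0.05,0.2],
    [0,0,0,0,0,0,0.2],
    [0,0,0,0,0,0,0.2]
  ]
}}

```text
t: 17.58
tool_pos: [0.4985, -0.089, 0.0381]
tool_rot: [-0.745, -3.052, 0.0]
contact_force: [0.6, -0.1, -1.1]
opening: 0.0286
```

Call:
{"method": "jog_arm", "body": {
  "deltas": [
    [0,0,0,0,0,0.05,0.2],
    [0,0,0,0,0,0,0.2],
    [0,0,0,0,0,0,0.2]
  ]
}}

```text
t: 17.83
tool_pos: [0.4987, -0.0891, 0.0381]
tool_rot: [0.745, 3.052, -0.0]
contact_force: [-0.5, 0.5, 1.0]
opening: 0.0285
```

Call:
{"method": "jog_arm", "body": {
  "deltas": [
    [0,0,0,0,0,0.03,0.32],
    [0,0,0,0,0,0,0.38],
    [0,0,0,0,0,0,0.44],
    [0,0,0,0,0,0,0.5],
    [0,0,0,0,0,0,0.6],
    [0,0,0,0,0,0,0.6],
    [0,0,0,0,0,-0.5,0.6],
    [0,0,0,0,0,-1.5,0.6],
    [0,0,0,0,0,-2.5,0.6],
    [0,0,0,0,0,-3.0,0.6],
    [0,0,0,0,0,-3,0.6],
    [0,0,0,0,0,-1.5,0.6]
  ]
}}

```text
t: 18.83
tool_pos: [0.5003, -0.0896, 0.1621]
tool_rot: [0.743, 3.046, -0.001]
contact_force: [1.1, -0.3, 0.2]
opening: 0.0511
```

```bash
python3 look.py w11; python3 -c "
from h import *
plan([.4935,.291,.16],50)
m=masks(cv2.imread('pics/w11.png')[:,:,::-1].copy())
im=cv2.imread('pics/w11.png'); cv2.imwrite('pics/w11c.png',im[120:260,170:350])"
```

```text
tips 0.022
t 18.83 pos [ 0.5003 -0.0896  0.1621] open 0.0511 F [ 1.1 -0.3  0.2]
blue
  (7128, array([250., 170.]), array([496.9, -87.1]), array([95.9, 95.9]), 70.7)
  (8519, array([396.,  55.]), array([454.9,  90. ]), array([99. , 98.9]), 72.7)
green
  (1014, array([ 79., 249.]), array([ 479. , -301.1]), array([67.5, 28.1]), -27.4)
  (4607, array([136.,  37.]), array([ 328.3, -124. ]), array([99. , 38.2]), 72.9)
black
  (36466, array([249., 335.]), array([ 678.2, -181.6]), array([729.6, 197.5]), 62.5)
turn z rad 0.219 shift cm [25.13 28.66  0.24] q6 now -1.42 tilt [ 0.01  -0.003]
turn z rad -2.922 shift cm [-25.12 -28.66   0.66] q6 now -1.42 tilt [ 0.01  -0.003]
```

View pics/w11c.png

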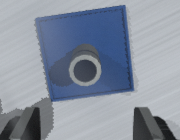

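The socket is standing, with its ring at (255,191) in the square tray. I'm moving to the mirror.

Call:
{"method": "jog_arm", "body": {
  "deltas": [
    [0,0,0.11,0,0,0,0.6],
    [0,0,0.109,0,0,0,0.6],
    [0,0,0,1.5,1.7,0,1],
    [0,0,0,2.7,3.1,0,1],
    [0,0,0,2.7,3.1,0,1],
    [0,0,0,2.7,3.1,0,1],
    [0,0,0,2.7,3.1,0,1],
    [0,0,0,2.7,3.1,0,1],
    [0,0,0,2.7,3.1,0,1],
    [0,0,0,2.7,3.1,0,1],
    [0,0,0,2.7,3.0,0,1],
    [0,0,0,1.9,2.2,0,1]
  ]
}}

```text
t: 19.88
tool_pos: [0.4897, 0.2938, 0.1568]
tool_rot: [-1.071, -2.953, -0.0]
contact_force: [1.5, -0.2, -0.0]
opening: 0.0848
```

Call:
{"method": "jog_arm", "body": {
  "deltas": [
    [0,0,0,0.1,0.1,0,1],
    [0,0,0,0,0,0,1],
    [0,0,0,0,0,0,1]
  ]
}}

```text
t: 20.13
tool_pos: [0.4903, 0.2917, 0.1567]
tool_rot: [-1.073, -2.952, 0.002]
contact_force: [0.7, 0.1, -0.4]
opening: 0.0852
```

```bash
python3 look.py w12; python3 - <<'E'
from h import *
im=cv2.imread('pics/w12.png'); cv2.imwrite('pics/w12c.png',cv2.resize(im[80:280,130:390],None,fx=2,fy=2))
from h import *
o=ctrl.get_obs();o2=dict(o);o2['tool_pos']=np.array([.5003,-.0896,.1621]);o2['tool_rot']=np.array([.743,3.046,-.001])
print('socket',onplane(cam('wrist',o2),[[255,191]],.063))
E
```

```text
tips 0.022
t 20.13 pos [0.4903 0.2917 0.1567] open 0.0852 F [ 0.7  0.1 -0.4]
blue
  (520, array([ 76., 373.]), array([541.5, -63.8]), array([61.3, 34. ]), -74.4)
  (552, array([369., 240.]), array([629.5, 349. ]), array([63. , 22.7]), 16.7)
  (2828, array([101., 252.]), array([437. ,  93.4]), array([98.8, 62.2]), 83.3)
  (9838, array([249., 171.]), array([487.8, 292.3]), array([136.1,  89.1]), -37.8)
  (2923, array([105., 104.]), array([331.2, 225.5]), array([62.3, 59.8]), 28.6)
green
black
  (34343, array([262., 330.]), array([624.9, 176.9]), array([712. , 224.2]), 50.1)
socket [[ 0.4980688 -0.0890208  0.063    ]]
```

View pics/w12c.png

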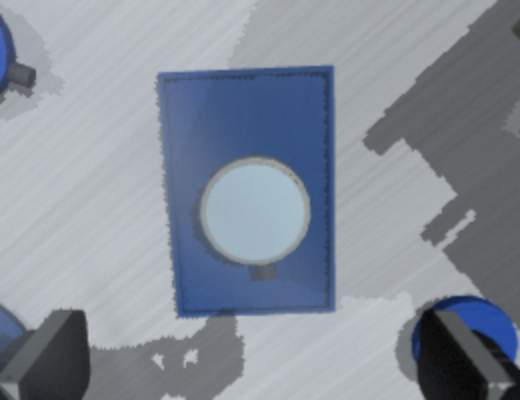

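The mirror's rim is centred at (257,185), and its stub points down to (261,216), across the jaw axis.

```bash
python3 - <<'E'
from h import *
o=ctrl.get_obs();C=cam('wrist',o)
im=cv2.imread('pics/w12.png')[:,:,::-1].copy(); m=masks(im)
b=((m['blue']==0)).astype(np.uint8)[140:230,215:300]; b=cv2.morphologyEx(b,cv2.MORPH_OPEN,np.ones((13,13)))
for c in cv2.findContours(b,cv2.RETR_EXTERNAL,cv2.CHAIN_APPROX_NONE)[0]:
    (x,y),r=cv2.minEnclosingCircle(c); print(x+215,y+140,r)
a=onplane(C,[[257.5,185.5]],.021)[0]; s=onplane(C,[[261.5,217]],.013)[0]; yaw=np.degrees(np.arctan2(*(s-a)[1::-1])); print(a,s,yaw)
plan([a[0],a[1],.05],yaw+90)
E
```

```text
254.85483932495117 185.56451797485352 30.110933303833008
[0.49244797 0.29173821 0.021     ] [0.52413274 0.27093534 0.013     ] -33.28719741824239
turn z rad -0.118 shift cm [-0.14  0.16 10.69] q6 now -0.47 tilt [-0.001 -0.001]
turn z rad 3.024 shift cm [ 0.14 -0.14 10.69] q6 now -0.47 tilt [-0.001 -0.001]
```

Call:
{"method": "jog_arm", "body": {
  "deltas": [
    [0,0,-0.1,-0.15,0.12,0,0.85],
    [0,0,0,0,0,1.5,0.85],
    [0,0,0,0,0,2.5,0.85],
    [0,0,0,0,0,2.5,0.85],
    [0,0,0,0,0,2.0,0.85],
    [0,0,0,0,0,1.5,0.85],
    [0,0,0,0,0,0.7,0.85],
    [0,0,0,0,0,0,0.85],
    [0,0,0,0,0,0,0.85]
  ]
}}

```text
t: 20.93
tool_pos: [0.493, 0.2914, 0.0508]
tool_rot: [0.927, 3.002, 0.0]
contact_force: [-0.2, 0.1, -0.2]
opening: 0.0726
```

```bash
python3 look.py w13; python3 - <<'E'
from h import *
im=cv2.imread('pics/w13.png'); cv2.imwrite('pics/w13c.png',im[100:320,110:400])
E
```

```text
tips 0.022
t 20.93 pos [0.493  0.2914 0.0508] open 0.0726 F [-0.2  0.1 -0.2]
blue
  (782, array([397., 348.]), array([658.4, 325.9]), array([32.3, 30.3]), 51.2)
  (2918, array([ 26., 290.]), array([442.1,  99.3]), array([85.5, 44.8]), -75.6)
  (22921, array([253., 196.]), array([488. , 292.6]), array([136. ,  89.8]), -37.8)
  (6244, array([30., 68.]), array([337.7, 231.4]), array([61.2, 47. ]), -47.8)
green
black
  (34222, array([254., 334.]), array([573.5, 236.1]), array([454.5, 126.3]), 55.6)
  (465, array([339., 260.]), array([559.7, 324.1]), array([49.5, 11. ]), -7.6)
```

View pics/w13c.png

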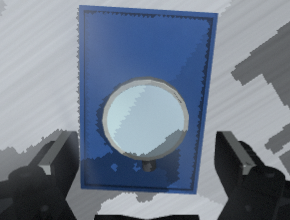

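The mirror is centred between the jaws (crop 146 against a mid-jaw of 146.5), and the stub points straight away from them. I'm descending.

Call:
{"method": "jog_arm", "body": {
  "deltas": [
    [0,0,0,0,0,0.8,0.85],
    [0,0,0,0,0,1.0,0.85],
    [0,0,0,0,0,0.8,0.85],
    [0,0,0,0,0,0.5,0.85],
    [0,0,0,0,0,0.3,0.85],
    [0,0,0,0,0,0.2,0.85],
    [0,0,0,0,0,0.2,0.85],
    [0,0,0,0,0,0.2,0.85],
    [0,0,0,0,0,0,0.85],
    [0,0,0,0,0,0,0.85]
  ]
}}

```text
t: 21.82
tool_pos: [0.4927, 0.2922, 0.0105]
tool_rot: [0.925, 3.002, 0.0]
contact_force: [0.4, 0.1, -0.0]
opening: 0.0726
```

Call:
{"method": "jog_arm", "body": {
  "deltas": [
    [0,0,0,0,0,0,0.8],
    [0,0,0,0,0,0,0.75],
    [0,0,0,0,0,0,0.7],
    [0,0,0,0,0,0,0.65],
    [0,0,0,0,0,0,0.6],
    [0,0,0,0,0,0,0.55],
    [0,0,0,0,0,0,0.5],
    [0,0,0,0,0,0,0.5]
  ],
  "grip_force": 40
}}

```text
t: 22.48
tool_pos: [0.4926, 0.292, 0.0113]
tool_rot: [-0.925, -3.002, 0.001]
contact_force: [-2.6, -1.6, 5.5]
opening: 0.0554
```

Call:
{"method": "jog_arm", "body": {
  "deltas": [
    [0,0,0,0,0,-0.2,0.5],
    [0,0,0,0,0,-0.6,0.5],
    [0,0,0,0,0,-1.2,0.5],
    [0,0,0,0,0,-1.5,0.5],
    [0,0,0,0,0,-1.5,0.5],
    [0,0,0,0,0,0,0.5]
  ]
}}

```text
t: 22.98
tool_pos: [0.4952, 0.2933, 0.0649]
tool_rot: [0.923, 2.997, 0.008]
contact_force: [0.7, 1.4, -1.0]
opening: 0.0556
```

Call:
{"method": "jog_arm", "body": {
  "deltas": [
    [0,0,0,-0.4,-1.0,0,0.5],
    [0,0,0,-0.9,-2.0,0,0.5],
    [0,0,0,-1.2,-2.7,0,0.5],
    [0,0,0,-1.3,-3.0,0,0.5],
    [0,0,0,-1.3,-3.0,0,0.5],
    [0,0,0,-1.2,-2.7,0,0.5],
    [0,0,0,-0.9,-2.0,0,0.5],
    [0,0,0,-0.7,-1.5,0,0.5],
    [0,0,0,-0.36,-0.9,0,0.5],
    [0,0,0,0,0,0,0.5],
    [0,0,0,0,0,0,0.5]
  ]
}}

```text
t: 23.9
tool_pos: [0.4545, 0.0901, 0.0599]
tool_rot: [-0.927, -3.001, -0.0]
contact_force: [1.0, 0.0, -2.0]
opening: 0.0552
```

```bash
python3 look.py w14; python3 - <<'E'
from h import *
plan([.455,.0904,.0115],55.7)
im=cv2.imread('pics/w14.png'); cv2.imwrite('pics/w14c.png',im[100:320,110:400])
E
```

```text
tips 0.022
t 23.9 pos [0.4545 0.0901 0.0599] open 0.0552 F [ 1.  0. -2.]
blue
  (669, array([139., 343.]), array([499.4, -64.7]), array([48.2, 23.8]), -36.7)
  (6597, array([257., 188.]), array([440.4, 100.8]), array([98.9, 64.4]), 55.1)
  (9415, array([485., 100.]), array([482.1, 270.1]), array([118.5,  54.8]), -37.6)
green
black
  (36658, array([240., 333.]), array([539.8,  31.7]), array([478.2, 136.8]), 55.7)
turn z rad 0.001 shift cm [-0.03 -0.    4.86] q6 now -0.94 tilt [-0.  0.]
turn z rad -3.141 shift cm [0.02 0.   4.86] q6 now -0.94 tilt [-0.  0.]
```

View pics/w14c.png

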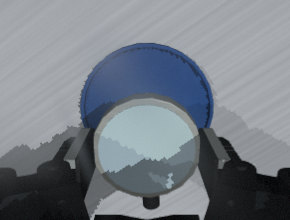

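The mirror is held level over the round tray, with its rim centre at about (257,246).

```bash
python3 - <<'E'
from h import *
o=ctrl.get_obs();C=cam('wrist',o)
p=onplane(C,[[257,246]],.0696)[0]; off=(p-o['tool_pos'])[:2]; print(off)
plan([.455-off[0],.0904-off[1],.0115],55.7)
E
```

```text
[-0.00137193  0.00213824]
turn z rad 0.001 shift cm [-0.26 -0.1   4.86] q6 now -0.94 tilt [-0.  0.]
turn z rad -3.141 shift cm [0.26 0.1  4.86] q6 now -0.94 tilt [-0.  0.]
```

Call:
{"method": "jog_arm", "body": {
  "deltas": [
    [0,0,0,-0.1,-0.04,0.5,0.5],
    [0,0,0,0,0,1.0,0.5],
    [0,0,0,0,0,1.0,0.5],
    [0,0,0,0,0,0.8,0.5],
    [0,0,0,0,0,0.5,0.5],
    [0,0,0,0,0,0.3,0.5],
    [0,0,0,0,0,0.2,0.5],
    [0,0,0,0,0,0.1,0.5],
    [0,0,0,0,0,0.1,0.5],
    [0,0,0,0,0,0,0.5],
    [0,0,0,0,0,0,0.5]
  ]
}}

```text
t: 24.87
tool_pos: [0.456, 0.0893, 0.0158]
tool_rot: [0.925, 3.002, 0.0]
contact_force: [0.4, 0.1, -0.5]
opening: 0.0555
```

Call:
{"method": "jog_arm", "body": {
  "deltas": [
    [0,0,0,0,0,0.1,0.5],
    [0,0,0,0,0,0.06,0.5],
    [0,0,0,0,0,0,0.5],
    [0,0,0,0,0,0,0.5]
  ]
}}

```text
t: 25.2
tool_pos: [0.4556, 0.0893, 0.0138]
tool_rot: [-0.925, -3.002, 0.0]
contact_force: [-0.2, 0.0, -1.3]
opening: 0.0554
```

Call:
{"method": "jog_arm", "body": {
  "deltas": [
    [0,0,0,0,0,0.06,0.5],
    [0,0,0,0,0,0,0.5],
    [0,0,0,0,0,0,0.5]
  ]
}}

```text
t: 25.45
tool_pos: [0.4556, 0.0893, 0.0132]
tool_rot: [-0.925, -3.002, 0.0]
contact_force: [-0.2, -0.2, -2.3]
opening: 0.0556
```

Call:
{"method": "jog_arm", "body": {
  "deltas": [
    [0,0,0,0,0,0.1,0.5],
    [0,0,0,0,0,0.05,0.5],
    [0,0,0,0,0,0,0.5],
    [0,0,0,0,0,0,0.5]
  ]
}}

```text
t: 25.78
tool_pos: [0.4555, 0.0894, 0.0116]
tool_rot: [-0.925, -3.002, 0.0]
contact_force: [-0.4, -0.4, -1.1]
opening: 0.0554
```

Call:
{"method": "jog_arm", "body": {
  "deltas": [
    [0,0,0,0,0,0.05,0.5],
    [0,0,0,0,0,0,0.5],
    [0,0,0,0,0,0,0.5]
  ]
}}

```text
t: 26.03
tool_pos: [0.4557, 0.0894, 0.0113]
tool_rot: [0.925, 3.002, 0.0]
contact_force: [-0.7, -0.6, -0.6]
opening: 0.0552
```

Call:
{"method": "jog_arm", "body": {
  "deltas": [
    [0,0,0,0,0,0.05,0.5],
    [0,0,0,0,0,0,0.5],
    [0,0,0,0,0,0,0.5]
  ]
}}

```text
t: 26.28
tool_pos: [0.4557, 0.0894, 0.0113]
tool_rot: [-0.925, -3.002, 0.0]
contact_force: [-3.0, 0.3, 5.8]
opening: 0.0549
```

Call:
{"method": "jog_arm", "body": {
  "deltas": [
    [0,0,0,0,0,0,0.7],
    [0,0,0,0,0,0,0.75],
    [0,0,0,0,0,0,0.82],
    [0,0,0,0,0,0,0.9],
    [0,0,0,0,0,0,0.9],
    [0,0,0,0,0,-0.4,0.9],
    [0,0,0,0,0,-1.5,0.9],
    [0,0,0,0,0,-3,0.9],
    [0,0,0,0,0,-3.5,0.9],
    [0,0,0,0,0,-3.5,0.9],
    [0,0,0,0,0,-2,0.6],
    [0,0,0,0,0,0,0.6]
  ]
}}

```text
t: 27.28
tool_pos: [0.4593, 0.0895, 0.1563]
tool_rot: [0.922, 2.992, 0.006]
contact_force: [1.0, -0.1, 0.4]
opening: 0.0543
```

```bash
python3 look.py w15; python3 - <<'E'
from h import *
o=ctrl.get_obs(); C=cam('wrist',o); im=cv2.imread('pics/w15.png')[:,:,::-1].copy(); m=masks(im)
H,S,V=m['H'],m['S'],m['V']
b=m['blue'].astype(np.uint8); c=max([c for c in cv2.findContours(b,cv2.RETR_EXTERNAL,cv2.CHAIN_APPROX_NONE)[0] if abs(c.reshape(-1,2).mean(0)[0]-256)<80],key=cv2.contourArea)
f=cv2.fillPoly(np.zeros_like(b),[cv2.convexHull(c)],1)
h=cv2.morphologyEx(((f>0)&(b==0)).astype(np.uint8),cv2.MORPH_OPEN,np.ones((13,13)))
print('mirror',rect(C,h,.021,minA=300))
plan([.479,-.3009,.16],62.6,o)
E
```

```text
tips 0.022
t 27.28 pos [0.4593 0.0895 0.1563] open 0.0543 F [ 1.  -0.1  0.4]
blue
  (822, array([141., 259.]), array([467.4, -72.9]), array([87.3, 28.5]), 76.1)
  (3133, array([248., 178.]), array([455.9,  91.5]), array([98.4, 95.7]), -59.7)
  (12890, array([438.,  85.]), array([487.4, 291.6]), array([136.3,  92.7]), -37.6)
  (744, array([304.,   7.]), array([351.3, 218.9]), array([50.7, 15.6]), 56.0)
green
  (1884, array([ 25., 193.]), array([ 330.5, -117.1]), array([73.1, 37.7]), 72.8)
black
  (37655, array([246., 333.]), array([618.8, -13.8]), array([717.8, 207. ]), 55.2)
mirror [(2591, array([251., 181.]), array([453.3,  87.9]), array([58.5, 58.5]), -34.4)]
turn z rad -0.12 shift cm [-19.85 -33.67  -0.7 ] q6 now -0.94 tilt [0.007 0.   ]
turn z rad 3.022 shift cm [19.85 33.68 -0.64] q6 now -0.94 tilt [0.007 0.   ]
```

Call:
{"method": "jog_arm", "body": {
  "deltas": [
    [0,0,-0.12,0,0,0,0.5],
    [0,0,0,-1.0,-1.7,0,0.5],
    [0,0,0,-2.0,-3.4,0,0.5],
    [0,0,0,-2.0,-3.4,0,0.5],
    [0,0,0,-2.0,-3.4,0,0.5],
    [0,0,0,-2.0,-3.4,0,0.5],
    [0,0,0,-2.0,-3.4,0,0.5],
    [0,0,0,-2.0,-3.4,0,0.5],
    [0,0,0,-2.0,-3.4,0,0.5],
    [0,0,0,-2.0,-3.4,0,0.5],
    [0,0,0,-1.8,-3.0,0,0.5],
    [0,0,0,-1.05,-1.75,0,0.5]
  ]
}}

```text
t: 28.33
tool_pos: [0.4759, -0.3036, 0.1475]
tool_rot: [-0.747, -3.049, -0.001]
contact_force: [-0.5, -0.1, 0.5]
opening: 0.0426
```

Call:
{"method": "jog_arm", "body": {
  "deltas": [
    [0,0,0,0,0,0,0.5],
    [0,0,0,0,0,0,0.5],
    [0,0,0,0,0,0,0.5]
  ]
}}

```text
t: 28.58
tool_pos: [0.4764, -0.2996, 0.148]
tool_rot: [-0.743, -3.05, -0.003]
contact_force: [0.2, 0.3, 0.6]
opening: 0.043
```

```bash
python3 look.py w16; python3 - <<'E'
from h import *
o=ctrl.get_obs(); C=cam('wrist',o); im=cv2.imread('pics/w16.png')[:,:,::-1].copy()
r=[x for x in rect(C,masks(im)['green'],.021,minA=500) if x[3][1]<32][0]
print(r); plan([r[2][0]/1000,r[2][1]/1000,.0115],r[4]+90,o)
E
```

```text
tips 0.022
t 28.58 pos [ 0.4764 -0.2996  0.148 ] open 0.043 F [0.2 0.3 0.6]
blue
  (7663, array([455., 103.]), array([496.8, -88.2]), array([98.5, 96.2]), 70.7)
green
  (1660, array([255., 188.]), array([ 479. , -301.1]), array([69.8, 26.9]), -27.9)
black
  (34326, array([246., 337.]), array([ 643.2, -385.6]), array([689. , 179.1]), 62.5)
(1660, array([255., 188.]), array([ 479.4, -300.9]), array([69.9, 26.9]), -27.9)
turn z rad 0.01 shift cm [-0.35 -0.02 13.69] q6 now -1.79 tilt [-0.002  0.002]
turn z rad -3.132 shift cm [ 0.29  0.   13.69] q6 now -1.79 tilt [-0.002  0.002]
```

Call:
{"method": "jog_arm", "body": {
  "deltas": [
    [0,0,0.008,-0.33,-0.02,1.5,0.5],
    [0,0,0,0,0,2.5,0.5],
    [0,0,0,0,0,3,0.5],
    [0,0,0,0,0,2.5,0.5],
    [0,0,0,0,0,1.8,0.5],
    [0,0,0,0,0,1.0,0.5],
    [0,0,0,0,0,0.6,0.5],
    [0,0,0,0,0,0.4,0.5],
    [0,0,0,0,0,0.2,0.5],
    [0,0,0,0,0,0.1,0.5],
    [0,0,0,0,0,0,0.5],
    [0,0,0,0,0,0,0.5]
  ]
}}

```text
t: 29.63
tool_pos: [0.4806, -0.303, 0.0148]
tool_rot: [0.755, 3.048, -0.001]
contact_force: [0.0, 0.9, -0.2]
opening: 0.0427
```

Call:
{"method": "jog_arm", "body": {
  "deltas": [
    [0,0,0,0,0,0,0.42],
    [0,0,0,0,0,0,0.35],
    [0,0,0,0,0,0,0.28],
    [0,0,0,0,0,0,0.2],
    [0,0,0,0,0,0,0.2],
    [0,0,0,0,0,0,0.2]
  ],
  "grip_force": 40
}}

```text
t: 30.13
tool_pos: [0.4805, -0.3029, 0.0145]
tool_rot: [0.755, 3.048, -0.001]
contact_force: [-1.8, -0.2, 5.2]
opening: 0.0266
```

Call:
{"method": "jog_arm", "body": {
  "deltas": [
    [0,0,0,0,0,-0.2,0.2],
    [0,0,0,0,0,-0.8,0.2],
    [0,0,0,0,0,-2.0,0.2],
    [0,0,0,0,0,-3.0,0.2],
    [0,0,0,0,0,-3.0,0.2],
    [0,0,0,0,0,-2.5,0.2],
    [0,0,0,0,0,-1.0,0.2],
    [0,0,0,0,0,0,0.2]
  ]
}}

```text
t: 30.8
tool_pos: [0.4815, -0.3036, 0.1421]
tool_rot: [0.754, 3.044, -0.004]
contact_force: [-0.5, 0.5, -0.4]
opening: 0.0266
```

```bash
python3 -c "
from h import *
plan([.4885,.2915,.136],52.3)"
```

```text
turn z rad 0.172 shift cm [35.84 47.52  0.34] q6 now -1.78 tilt [ 0.005 -0.004]
turn z rad -2.969 shift cm [-35.83 -47.51   0.88] q6 now -1.78 tilt [ 0.005 -0.004]
```

Call:
{"method": "jog_arm", "body": {
  "deltas": [
    [0,0,0.086,0,0,0,0.2],
    [0,0,0.086,0,0,0,0.2],
    [0,0,0,1.0,1.3,0,0.2],
    [0,0,0,2.0,2.65,0,0.2],
    [0,0,0,2.0,2.65,0,0.2],
    [0,0,0,2.0,2.65,0,0.2],
    [0,0,0,2.0,2.65,0,0.2],
    [0,0,0,2.0,2.65,0,0.2],
    [0,0,0,2.0,2.65,0,0.2],
    [0,0,0,2.0,2.65,0,0.2],
    [0,0,0,2.0,2.65,0,0.2],
    [0,0,0,2.0,2.65,0,0.2]
  ]
}}

```text
t: 31.8
tool_pos: [0.4814, 0.0152, 0.1365]
tool_rot: [-1.011, -2.971, 0.001]
contact_force: [0.8, -0.1, -1.7]
opening: 0.0264
```

Call:
{"method": "jog_arm", "body": {
  "deltas": [
    [0,0,0,2.0,2.65,0,0.2],
    [0,0,0,2.0,2.65,0,0.2],
    [0,0,0,2.0,2.65,0,0.2],
    [0,0,0,2.0,2.65,0,0.2],
    [0,0,0,2.0,2.65,0,0.2],
    [0,0,0,2.0,2.65,0,0.2],
    [0,0,0,2.0,2.65,0,0.2],
    [0,0,0,1.8,2.4,0,0.2],
    [0,0,0,0.9,1.2,0,0.2],
    [0,0,0,0.2,0.2,0,0.2],
    [0,0,0,0,0,0,0.2],
    [0,0,0,0,0,0,0.2]
  ]
}}

```text
t: 32.8
tool_pos: [0.4856, 0.2919, 0.1376]
tool_rot: [-1.014, -2.972, 0.003]
contact_force: [0.1, 0.9, -0.9]
opening: 0.0262
```

```bash
python3 look.py w17; python3 - <<'E'
from h import *
o=ctrl.get_obs(); C=cam('wrist',o); im=cv2.imread('pics/w17.png')[:,:,::-1].copy()
for r in rect(C,masks(im)['green'],o['tool_pos'][2]+.0065,minA=500): print(r)
print(o['tool_pos'])
plan([.4882,.2920,.0150],52.2,o)
E
```

```text
tips 0.022
t 32.8 pos [0.4856 0.2919 0.1376] open 0.0262 F [ 0.1  0.9 -0.9]
blue
  (1115, array([367., 260.]), array([627.5, 340.1]), array([63.5, 39.3]), 43.5)
  (1827, array([ 93., 260.]), array([440.4,  92.3]), array([98.4, 69.8]), 84.6)
  (6631, array([258., 173.]), array([481.3, 297.8]), array([118.7,  89.6]), -37.7)
  (3394, array([100., 101.]), array([331. , 225.1]), array([62.5, 60.2]), 28.6)
green
  (5811, array([257., 238.]), array([529.4, 258.4]), array([136.4,  52.2]), -37.7)
black
  (2093, array([ 49., 338.]), array([479.6, -40.8]), array([189.3,  39.8]), 89.0)
  (27676, array([304., 333.]), array([661.6, 229.7]), array([546. , 174.9]), 52.2)
  (560, array([221., 273.]), array([540.7, 196.7]), array([78. , 26.9]), -39.1)
(5811, array([257., 238.]), array([483.5, 294.3]), array([71.3, 27.3]), -37.8)
[0.48590667 0.29168858 0.13798078]
turn z rad 0.001 shift cm [-0.17  0.18 12.3 ] q6 now -0.5 tilt [-0.001 -0.001]
turn z rad -3.14 shift cm [ 0.16 -0.15 12.3 ] q6 now -0.5 tilt [-0.001 -0.001]
```

Call:
{"method": "jog_arm", "body": {
  "deltas": [
    [0,0,0,-0.38,0.14,0.5,0.2],
    [0,0,0,0,0,2,0.2],
    [0,0,0,0,0,2.5,0.2],
    [0,0,0,0,0,2.5,0.2],
    [0,0,0,0,0,2,0.2],
    [0,0,0,0,0,1.2,0.2],
    [0,0,0,0,0,0.6,0.2],
    [0,0,0,0,0,0.3,0.2],
    [0,0,0,0,0,0.2,0.2],
    [0,0,0,0,0,0,0.2],
    [0,0,0,0,0,0,0.2]
  ]
}}

```text
t: 33.77
tool_pos: [0.4912, 0.2921, 0.022]
tool_rot: [1.014, 2.972, 0.002]
contact_force: [-0.4, -0.2, -1.4]
opening: 0.0262
```

Call:
{"method": "jog_arm", "body": {
  "deltas": [
    [0,0,0,0,0,0.1,0.2],
    [0,0,0,0,0,0.1,0.2],
    [0,0,0,0,0,0,0.2],
    [0,0,0,0,0,0,0.2]
  ]
}}

```text
t: 34.1
tool_pos: [0.4902, 0.2918, 0.0189]
tool_rot: [1.014, 2.973, 0.0]
contact_force: [-0.0, -0.5, -1.1]
opening: 0.0268
```

Call:
{"method": "jog_arm", "body": {
  "deltas": [
    [0,0,0,0,-0.1,0.1,0.2],
    [0,0,0,0,0,0.1,0.2],
    [0,0,0,0,0,0.08,0.2],
    [0,0,0,0,0,0,0.2],
    [0,0,0,0,0,0,0.2]
  ]
}}

```text
t: 34.52
tool_pos: [0.4895, 0.2909, 0.0158]
tool_rot: [-1.015, -2.973, 0.0]
contact_force: [0.2, 0.0, 0.1]
opening: 0.0267
```

Call:
{"method": "jog_arm", "body": {
  "deltas": [
    [0,0,0,0,0,0.06,0.2],
    [0,0,0,0,0,0.05,0.2],
    [0,0,0,0,0,0,0.2],
    [0,0,0,0,0,0,0.2]
  ]
}}

```text
t: 34.85
tool_pos: [0.4895, 0.2909, 0.0147]
tool_rot: [-1.015, -2.973, 0.0]
contact_force: [0.3, -0.1, -0.5]
opening: 0.0268
```

Call:
{"method": "jog_arm", "body": {
  "deltas": [
    [0,0,0,0,0,0.05,0.2],
    [0,0,0,0,0,0,0.2],
    [0,0,0,0,0,0,0.2]
  ]
}}

```text
t: 35.1
tool_pos: [0.4897, 0.291, 0.0145]
tool_rot: [1.015, 2.973, 0.0]
contact_force: [-0.8, -0.3, 0.7]
opening: 0.0266
```

Call:
{"method": "jog_arm", "body": {
  "deltas": [
    [0,0,0,0,0,0.04,0.2],
    [0,0,0,0,0,0,0.2],
    [0,0,0,0,0,0,0.2]
  ]
}}

```text
t: 35.35
tool_pos: [0.4897, 0.291, 0.0145]
tool_rot: [1.015, 2.973, 0.0]
contact_force: [-1.8, -1.4, 4.7]
opening: 0.0264
```

Call:
{"method": "jog_arm", "body": {
  "deltas": [
    [0,0,0,0,0,0,0.36],
    [0,0,0,0,0,0,0.42],
    [0,0,0,0,0,0,0.5],
    [0,0,0,0,0,0,0.5],
    [0,0,0,0,0,-0.4,0.5],
    [0,0,0,0,0,-1.2,0.5],
    [0,0,0,0,0,-2.5,0.6],
    [0,0,0,0,0,-3.5,0.6],
    [0,0,0,0,0,-3.5,0.6],
    [0,0,0,0,0,-3,0.6],
    [0,0,0,0,0,-1,0.6],
    [0,0,0,0,0,0,0.6]
  ]
}}

```text
t: 36.35
tool_pos: [0.492, 0.292, 0.1703]
tool_rot: [1.012, 2.967, 0.009]
contact_force: [0.9, 0.2, 0.8]
opening: 0.0512
```

```bash
cat > chk.py <<'E'
import sys
from h import *
o,im,d,C=shot('top',sys.argv[1]); m=masks(im); b=m['blue'].astype(np.uint8)
for n,z in (('blue',.006),('green',.021),('black',.003)):
    print(n); [print(' ',r) for r in rect(C,m[n],z,minA=200)]
for nm,(x,y),z in (('mirror',(217,227),.021),('socket',(286,212),.063)):
    c=[c for c in cv2.findContours(b,cv2.RETR_EXTERNAL,cv2.CHAIN_APPROX_NONE)[0] if cv2.pointPolygonTest(cv2.convexHull(c),(x,y),False)>0]
    f=cv2.fillPoly(np.zeros_like(b),[cv2.convexHull(max(c,key=cv2.contourArea))],1)
    h=((f>0)&(b==0)).astype(np.uint8); h=cv2.morphologyEx(h,cv2.MORPH_OPEN,np.ones((5,5)))
    print(nm,rect(C,h,z,minA=40))
print(o['tool_pos'],o['t'])
cv2.imwrite('pics/fin_c.png',cv2.resize(im[90:300,90:400,::-1],None,fx=2.5,fy=2.5,interpolation=cv2.INTER_CUBIC))
E
python3 chk.py fin
```

```text
blue
  (400, array([161., 272.]), array([335. , 229.7]), array([58.5, 56.6]), 2.4)
  (1069, array([217., 227.]), array([456.1,  89.7]), array([96.3, 95.9]), 28.2)
  (1258, array([286., 213.]), array([497.2, -87.4]), array([95.7, 95.5]), 70.8)
  (1081, array([141., 212.]), array([488.7, 291. ]), array([136.7,  89.9]), -37.9)
  (365, array([128., 157.]), array([633. , 333.1]), array([58.3, 57.8]), 47.4)
green
  (472, array([301., 279.]), array([ 329.6, -126.9]), array([92.9, 36.5]), 72.9)
black
  (785, array([129., 329.]), array([190.3, 308.1]), array([287. ,  35.9]), 16.9)
  (1135, array([366., 221.]), array([ 480.2, -301.2]), array([102.7,  82.9]), -9.1)
  (1026, array([ 39., 222.]), array([468.9, 551.2]), array([238.5,  66.8]), 18.1)
  (1623, array([112., 211.]), array([488.5, 351.8]), array([317.3,  84.1]), 21.2)
  (994, array([ 80., 124.]), array([732.3, 470.5]), array([199.9,  51.3]), 6.9)
mirror [(391, array([217., 226.]), array([457.3,  89.1]), array([56.3, 56.1]), -88.5)]
socket [(126, array([288., 211.]), array([497.2, -88.5]), array([32.3, 29.6]), -88.6)]
[0.49200305 0.29201643 0.17028406] 36.35
```

View pics/fin_c.png

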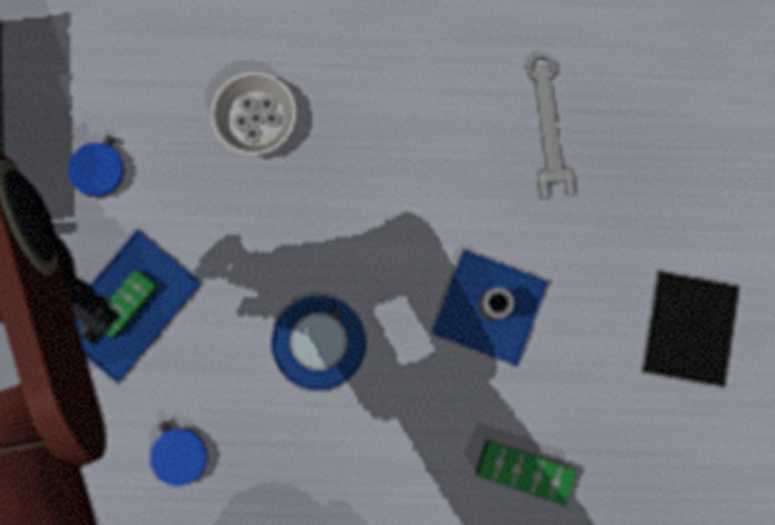

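The top view shows the mirror and socket centred to within about 1.5 mm and the mat empty. The dish and wrench look unmoved. The arm hides part of the gauge, so I'm checking it with the wrist camera.

```bash
python3 look.py w18 | sed -n 2,12p; python3 - <<'E'
from h import *
C=cam('top'); a=cv2.imread('pics/top0.png')[:,:,::-1].copy(); b=cv2.imread('pics/fin.png')[:,:,::-1].copy()
for n,(x0,x1,y0,y1) in dict(dish=(172,208,117,152),wrench=(298,322,108,172)).items():
    d=np.abs(a[y0:y1,x0:x1].astype(int)-b[y0:y1,x0:x1]).max(2); print(n,'changed px >40:',(d>40).sum(),'of',d.size)
E
```

```text
t 36.4 pos [0.4905 0.2913 0.167 ] open 0.0514 F [ 0.5 -0.6 -1.2]
blue
  (414, array([ 19., 326.]), array([452.5, -77.9]), array([90.6, 21.3]), 87.1)
  (1373, array([359., 248.]), array([633.7, 338.8]), array([64.7, 45. ]), 10.6)
  (1347, array([ 97., 241.]), array([437.2,  92.1]), array([98.3, 62.2]), 87.3)
  (9281, array([251., 171.]), array([488.1, 292.5]), array([134.5,  89.9]), -37.7)
  (2763, array([112.,  98.]), array([331.2, 225.5]), array([61.6, 59.4]), 27.7)
green
  (1517, array([256., 178.]), array([488.3, 293.5]), array([69.8, 26.4]), -37.1)
black
  (13911, array([243., 348.]), array([675.7, 150.1]), array([418.5, 134.7]), 52.0)
dish changed px >40: 0 of 1260
wrench changed px >40: 0 of 1536
```

```bash
python3 -c "
from station import ctrl
print(ctrl.finish_job())"
```

```text
the job is handed in; nothing more can be done
None
```

The job is done and handed in at about 36 s of the 112 s allowed. I parked the gauge on the mat, then moved the socket to the square tray, the mirror to the round tray and the gauge to the long tray.

**Last checks:**

| Part | Result |
|---|---|
| Mirror | face up, about 1.3 mm off the tray centre |
| Socket | standing, about 1 mm off |
| Gauge | wires up, about 1 mm off, within 1° of the tray's length |
| Mat | empty |
| Dish and wrench | no changed pixels against the first top picture |

The arm was about 17 cm up and touching nothing when I handed in.

**What failed or disagreed:**
- **First grasp of the gauge:** it missed because the fingertips stood about 2 cm farther back than `ctrl.tcp_to_tips` says. The gauge did not move, and I went lower and gripped it.
- **Camera readings:** the wrist camera put the mirror about 4 mm and the socket about 2 mm off centre, more than the top camera did. I went by the top camera for those two. The gauge figure is from the wrist camera, because the arm hid it from the top one.

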